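# Pack the screw chest and pin its lid back on

## Robot

A 6-joint arm with a two-finger parallel gripper is mounted at the origin on the work surface. World frame = base frame: x ahead of the robot, y to its left, z up, the work surface at z = 0. Lengths are in m, angles in rad, forces in N, time in s.
With the tool pointing down it reaches from about 0.375 to 0.9 m from the base axis. Payload 3.1 kg.
Tool frame: the origin (TCP) lies between the finger pads; the fingertips stand 22 mm ahead of it and the grasp point (between the pads) lies 3 mm ahead of it; z points along the fingers, y is the direction in which the jaws open and shut (so a half turn about z gives the same grasp; the last joint's range is limited). The gripper opens to 87 mm and grips with 3 to 60 N. Pads are 19 mm wide; open, the fingers measure 117 mm over their backs; the gripper's body (75 mm by 190 mm) begins 51 mm behind the grasp point.
Start: joints at [-1.476, 0.527, 1.433, -0, 1.181, -0.178], TCP at [0.168, -0.602, 0.214] pointing down, gripper open.
Joint ranges: [-3.08, 3.08], [-0.75, 2.2], [0.22, 2.44], [-1.43, 4.57], [0, 2.65], [-2.85, 2.85]. Speed limits (rad/s): [2.79, 2.79, 3.14, 3.14, 3.14, 3.14].

## Interface

Orientations are given as a unit quaternion [x, y, z, w].
In Python, from rig import get_obs, camera, get_calibration, hand_in, search_frame gives the robot as it stands.
- The arm moves only by the shell command python3 -m jog 'ROWS' [FORCE]. ROWS is JSON, a list of rows, each an object with "grip": the closure in counts, from 0 (fully open) to 255 (shut); "travel": the shift along the world's x, y, z in cm, a list of three; "twist": the turn about the world's z in degrees. A call has 1 to 8 rows; each row shifts and turns the commanded pose from where the row before left it; what a row does not reach is not made up. A row lasts 1/10 s, in which the tool goes at most 50 mm and 8.59 degrees, less where a joint would pass 70% of its speed; a pose out of reach is approached as far as the arm can. A call is refused whole if a number of a shift passes 5 or a number of a turn 8.59, either way. A call with a gripper value outside its range is refused whole. The fingers move at their own pace and stop on an object; FORCE is the grip in N (left out, the last holds). Time passes only in rows, so rows that do not move let the fingers close. It gives the time, the measured TCP pose, the force and the opening at its end, in the units of the state.
- get_obs(): the state, without advancing time (a new reading comes with each control period).
- camera(name): name is "scene" or "top" or "wrist"; returns the picture (400x640x3 uint8, red, green, blue); there is no depth.
- get_calibration(name): a dict with "fx", "fy", "cx", "cy" (pixels), "k1" (the pictures are not rectified: a ray, as slopes to the right and down, at radius r is drawn at 1 + k1 r^2 times it, then the intrinsics apply), "R" (3x3) and "t" (3): a world point X has camera coordinates R X + t; the wrist camera has in their place "T_tool_cam" (4x4, takes a point from camera to tool coordinates, whose origin is the TCP and whose axes are the flange's). Camera axes: x right, y down, z forward; pixel columns grow to the right and rows downward; lengths in m; the calibration is good to about 2 mm. A picture is of the moment at which its call begins: read the wrist's pose just before it. get_calibration takes no time and is no camera call.
- hand_in(): hands the job in, once; it reports no verdict.
Trained networks look in the newest picture that a camera, given by its name, has taken for a name from the list of things; names that differ only in an ending like _2 or _b are one class to them, and where a whole thing is asked for, a point or a joint stands for the part that bears it (a point fixed in the world has none). Each returns a list of dicts, best first, with "p" (0 to 1); they miss things now and then, are a little off and sometimes report something else, mostly with a low value. They report only what shows in the picture. A call takes as long as a camera call. They do not tell look-alikes from the thing itself.
- search_frame(target, camera): "at" ([x, y, z] in m, in world coordinates, good to about 4 mm: the middle of the surface that is visible of it).
The state is a dict: "time": time; "q": joint angles; "joint_velocities": joint speeds; "joint_torque": joint torques, N m; "position": TCP position; "tool_rot": TCP orientation; "ft_force": force on the tool from outside, world axes, zero at the start; "moment": the same for the moment, N m; "grip_width": finger opening in m.
Only numpy, scipy, OpenCV 4.12 (cv2) and the standard library are available. Lean on these libraries where they do the work, as an engineer would, in place of code of your own. Each camera call takes 0.05 s, during which the arm holds its last target. There are 200 camera calls.

## Task

Stand every jar of screws upright in the long tray, then slide the loaded tray fully home into the open end of the plywood chest. After that lay the lid flat and square on the chest with its hinge knuckle between the chest's two knuckles, and push the hinge pin from the near (robot's) side through all three knuckles until its handle is right up against the chest's knuckle. Leave the other tools and things on the bench where they are.

Things in the scene. Friction and masses are not known exactly. Their poses are not given: they have to be found in the camera images.
- chest: Plywood chest, fixed to the bench. Origin: centre of its footprint at bench level; x across, y along, z up. U of walls 10 thick, 58 high, no floor (the bench is its floor), no top: outer 84 (x) by 208 (y), inside 64 wide. Open end (mouth) at y = -104; inner face of the closed end wall at y = +94; hinge knuckles outside that wall.
- chest_mouth (a point): Middle of the chest's open end at bench level (chest y = -104), axes as the chest's. Two 16 high steel flares widen the mouth from 64 to 90 over 27 along -y.
- chest_hinge (a point): Middle of the hinge axis, at chest x 0, y 117, z 69.5; axes as the chest's; the hinge axis runs along x. Two fixed steel knuckles, blocks 23 square about the axis, at x = -42 to -22 (near the robot) and +22 to +42. Square holes along x: 16 wide in the near one, 15 in the other. The lid's knuckle belongs in the 44 gap between them.
- tray_mid (a point): Loose aluminium tray, 58 (x) by 192 (y), 0.22 kg. Point: centre of its floor's top, 4 above its underside; y along it, z up. Lips 4 thick rise to 12 above the underside; inside 50 by 184, for four jars in a row along y, 45 apart. Slides on the bench into the chest's mouth, +y end first, until that end meets the end wall (this point then at chest y = -2).
- tray_fin (a point): Point to grip on the tray's handle, an upright wooden fin at its -y end, 12 thick (x), from 2 to 50 above the tray's underside. The fin reaches from 96 to 158 along -y from the tray's centre; this point is at 141, 36 above the underside. Axes as the tray's.
- lid_grip (a point): Loose plywood lid, 84 (x) by 202 (y) by 8, 0.22 kg, right way up, z up. Point in its grip bar (14 thick in x, 60 long in y, from 8 to 44 above the underside), 30 above the underside and 9 along +y from the plate's centre. Seated: flat on the walls, sides and mouth edge flush, axes parallel to the chest's, this point at chest x 0, y 6, z 88.
- lid_knuckle (a point): Centre of the lid's one steel knuckle, at its +y end, 111 along +y from the grip point and 18.5 below it: a block 34 long (x), 23 square, flush with the lid's underside, with a 15 square hole right through along x. Axes as the lid's. With the lid seated it coincides with the chest's hinge point; 5 free on either side.
- pin_grip (a point): Loose hinge pin, 0.06 kg. Point: centre of its wooden handle, a block 18 x 18 and 40 long (x). x points along the pin to its tip. A steel rod, diameter 11 with domed end, runs from 20 to 120 along +x. On the bench it lies tip slightly low (2 degrees). Pushed home towards chest +x, the handle meets the near knuckle: this point at x = -62 of the hinge point.
- pin_tip (a point): Tip of the hinge pin's rod, 120 along +x from the handle's centre. Axes as the pin's.
- jar1_mid (a point): Squat glass screw jar with a steel cap, upright, 40 across, 36 high, about 0.09 kg. This point: its centre, 18 above its underside. All jars are alike; it may be absent.
- jar2_mid (a point): Squat glass screw jar with a steel cap, upright, 40 across, 36 high, about 0.09 kg. This point: its centre, 18 above its underside. All jars are alike; it may be absent.
- jar3_mid (a point): Squat glass screw jar with a steel cap, upright, 40 across, 36 high, about 0.09 kg. This point: its centre, 18 above its underside. All jars are alike; it may be absent.
- jar4_mid (a point): Squat glass screw jar with a steel cap, upright, 40 across, 36 high, about 0.09 kg. This point: its centre, 18 above its underside. All jars are alike; it may be absent.
- tape: Bystander: roll of tape lying flat, 84 across, 25 high. Not part of the job.
- screwdriver_grip (a point): Bystander: a screwdriver. Not part of the job.
- hammer_grip (a point): Bystander: a hammer. Not part of the job.
- glue: Bystander: glue bottle, 60 across, 150 tall. Not part of the job.
- offcut: Bystander: wood offcut 120 x 45 x 22. Not part of the job.
- stone: Bystander: sharpening stone 160 x 55 x 28. Not part of the job.
There are look-alikes about, which are no part of the job. What is shaped like the part that bears jar4_mid but green or red is not meant. What is shaped like the part that bears jar1_mid but turquoise is not meant.

How it is judged:
By the outcome, as a careful person would: the job done as asked, in the order asked, and still so for the second after the job is handed in, with the robot touching nothing.
Of jar1, jar2, jar3, jar4 only 2 to 4 are there at a start; the rules pass over those that are not, and their reading is None.
At some moment in a run one of lid, pin, jar1, jar2, jar3, jar4 may be knocked a few centimetres aside while the robot is not near it.
It also fails if it takes over 210 s, if anything falls off the work surface, if the arm or the gripper's body presses on something with over 40 N, if the wrist force passes 120 N, or if a joint passes its speed limit or range.

## Working session

There is one attempt and no reset: what is moved stays moved. The work goes in short steps, Python scripts to look and compute and a shell command to move; the robot and the scene stay as the last step left them, time stands still between calls to the robot, and variables do not carry over. Pictures are saved under pics/ and viewed, about 12 in all and at most 16, crops included, and the job is handed in when it is done.

```bash
ls; mkdir -p pics; cat > h.py <<'E'
import numpy as np, cv2
from rig import *
from scipy.spatial.transform import Rotation as Ro
def cam(n):
    o=get_obs(); im=camera(n); c=get_calibration(n)
    if n=="wrist":
        T=np.eye(4);T[:3,:3]=Ro.from_quat(o["tool_rot"]).as_matrix();T[:3,3]=o["position"]
        W=T@np.array(c["T_tool_cam"]);R=W[:3,:3].T;t=-R@W[:3,3]
    else: R=np.array(c["R"]);t=np.array(c["t"])
    return im,(c,R,t)
def proj(C,X):
    c,R,t=C;p=np.atleast_2d(X)@R.T+t;s=p[:,:2]/p[:,2:];r=(s**2).sum(1,keepdims=True);s=s*(1+c["k1"]*r)
    return s*[c["fx"],c["fy"]]+[c["cx"],c["cy"]]
def back(C,uv,z):
    c,R,t=C;uv=np.atleast_2d(uv).astype(float);d=(uv-[c["cx"],c["cy"]])/[c["fx"],c["fy"]];s=d.copy()
    for _ in range(20): s=d/(1+c["k1"]*(s**2).sum(1,keepdims=True))
    v=np.c_[s,np.ones(len(s))]@R;o=-R.T@t
    return o+v*((z-o[2])/v[:,2])[:,None]
def save(im,name,box=None,f=1):
    if box: im=im[box[1]:box[3],box[0]:box[2]]
    cv2.imwrite("pics/"+name,cv2.resize(im[:,:,::-1],None,fx=f,fy=f,interpolation=cv2.INTER_CUBIC))
E
python3 - <<'E'
from h import *
print(get_obs())
for n in ["top","scene"]:
    im,C=cam(n);save(im,n+"0.png",None,1.25);print(n,C[1].tolist(),(-C[1].T@C[2]).round(3),C[0]["fx"])
    for k in ["chest","chest_mouth","chest_hinge","tray_mid","tray_fin","lid_grip","lid_knuckle","pin_grip","pin_tip","jar1_mid","tape","glue"]:
        for r in search_frame(k,n)[:7]: 
            if r["p"]>.2: print(k,np.round(r["at"],3),round(r["p"],2),proj(C,r["at"])[0].round())
E
```

```text
pics
{'time': 0.0, 'q': array([-1.47649270e+00,  5.28440465e-01,  1.43390246e+00, -3.41048769e-06,
        1.18138333e+00, -1.78484081e-01]), 'joint_velocities': array([-0.00118732, -0.00027785,  0.00045214, -0.00085661, -0.00032587,
        0.00113786]), 'joint_torque': array([ 5.50988661e-04, -4.40033698e+01, -1.76589721e+01,  6.33021654e-02,
        5.80996647e-02, -1.75086948e-04]), 'position': array([ 0.16835119, -0.60112357,  0.21288739]), 'tool_rot': array([ 9.90712118e-01,  1.35971915e-01,  4.33131841e-05, -1.06592323e-03]), 'ft_force': array([ 0.40585643, -0.54180582, -1.39879989]), 'moment': array([ 0.01990246, -0.02992235, -0.01133623]), 'grip_width': 0.08659396921070436}
top [[0.026492534775611302, -0.9994759599592153, 0.018599759804043266], [-0.995636694059789, -0.028047009713221608, -0.08899965554899947], [0.08947468380976335, -0.01616077689195449, -0.9958579769462064]] [0.406 0.032 1.915] 520.0509600518097
chest [0.609 0.2   0.06 ] 0.64 [265. 199.]
chest_mouth [0.613 0.201 0.058] 0.83 [264. 198.]
chest_hinge [0.615 0.199 0.058] 0.75 [265. 197.]
chest_hinge [0.649 0.446
[... 1010 characters left out ...]
t [ 0.546 -0.152  0.   ] 0.22 [282. 188.]
chest_mouth [0.637 0.188 0.04 ] 0.59 [348. 246.]
tray_mid [ 0.546 -0.149  0.001] 0.93 [283. 188.]
tray_mid [0.634 0.191 0.04 ] 0.49 [350. 246.]
tray_fin [ 0.542 -0.15   0.002] 0.73 [283. 187.]
lid_grip [ 0.524 -0.417  0.012] 0.62 [235. 151.]
lid_knuckle [ 0.523 -0.421  0.012] 0.79 [235. 151.]
pin_grip [0.471 0.068 0.01 ] 0.58 [352. 205.]
pin_tip [0.475 0.067 0.01 ] 0.57 [350. 205.]
pin_tip [ 0.708 -0.058  0.037] 0.4 [262. 216.]
jar1_mid [ 0.366 -0.185  0.025] 0.52 [313. 155.]
jar1_mid [ 0.455 -0.203  0.027] 0.45 [291. 163.]
tape [ 0.668 -0.329  0.02 ] 0.79 [216. 176.]
glue [0.424 0.496 0.081] 0.95 [508. 251.]
glue [0.469 0.064 0.01 ] 0.57 [351. 204.]
```

View pics/top0.png

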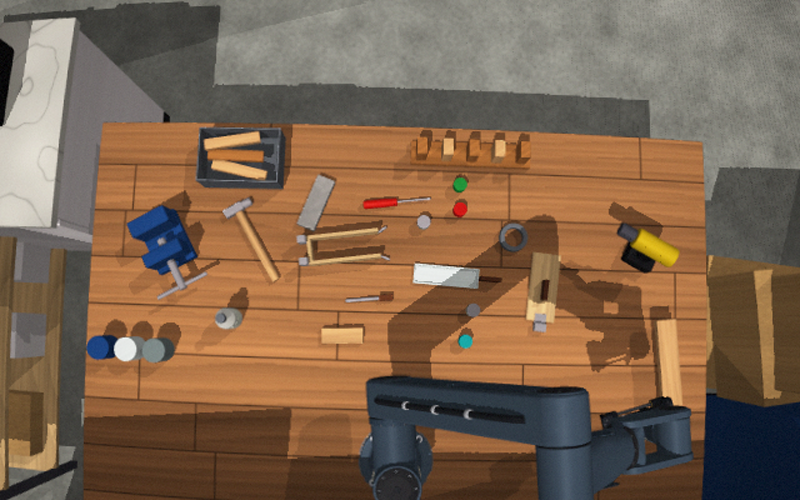

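View pics/scene0.png

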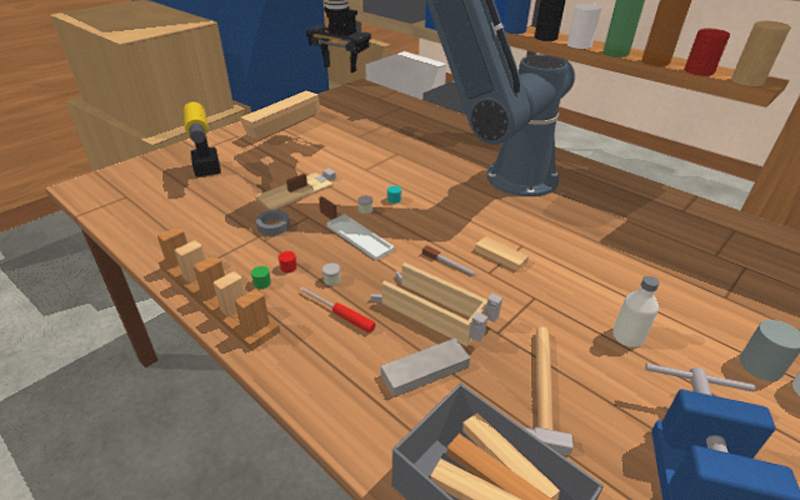

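```bash
python3 -m jog '[{"grip":0,"travel":[3,4,2],"twist":8},{"grip":0,"travel":[3,4,2],"twist":8},{"grip":0,"travel":[3,4,2],"twist":8},{"grip":0,"travel":[3,4,2],"twist":8},{"grip":0,"travel":[3,4,2],"twist":8},{"grip":0,"travel":[3,4,2],"twist":8},{"grip":0,"travel":[3,4,2],"twist":8},{"grip":0,"travel":[3,4,2],"twist":8}]'; python3 -m jog '[{"grip":0,"travel":[3,4,0],"twist":8},{"grip":0,"travel":[3,4,0],"twist":2.4},{"grip":0,"travel":[0,3,0],"twist":0},{"grip":0,"travel":[0,0,0],"twist":0},{"grip":0,"travel":[0,0,0],"twist":0},{"grip":0,"travel":[0,0,0],"twist":0}]'
python3 - <<'E'
from h import *
o=get_obs();print(o["position"],Ro.from_quat(o["tool_rot"]).as_euler("ZYX",degrees=True),o["q"])
im,C=cam("wrist");save(im,"w1.png",None,1.25);print(np.round(C[0]["T_tool_cam"],3),C[0]["fx"])
for k in ["tray_mid","tray_fin","jar1_mid"]:
  for r in search_frame(k,"wrist")[:6]:
    if r["p"]>.2: print(k,np.round(r["at"],3),round(r["p"],2),proj(C,r["at"])[0].round())
E
```

```text
time: 2.1
position: [0.392, -0.303, 0.3634]
tool_rot: [0.766, 0.642, 0.0, 0.0]
ft_force: [0.4, -1.2, -0.4]
grip_width: 0.0873
time: 2.7
position: [0.4512, -0.1957, 0.3625]
tool_rot: [0.707, 0.707, -0.0, 0.0]
ft_force: [-0.7, -0.6, -0.5]
grip_width: 0.087
[ 0.4512041  -0.19573099  0.36252067] [8.99763658e+01 4.72772053e-02 1.79983323e+02] [-6.36625762e-01  1.88931802e-01  1.54188260e+00 -4.97177892e-04
  1.41005389e+00 -6.36133992e-01]
[[ 0.001 -0.959 -0.283  0.077]
 [ 1.     0.     0.001  0.001]
 [-0.001 -0.283  0.959 -0.171]
 [ 0.     0.     0.     1.   ]] 351.0251227047842
tray_mid [ 0.54  -0.135  0.006] 0.62 [377. 105.]
tray_fin [ 0.542 -0.135  0.002] 0.66 [378. 105.]
jar1_mid [ 0.356 -0.19   0.038] 0.94 [249. 146.]
jar1_mid [ 0.443 -0.209  0.034] 0.87 [310. 158.]
```

View pics/w1.png

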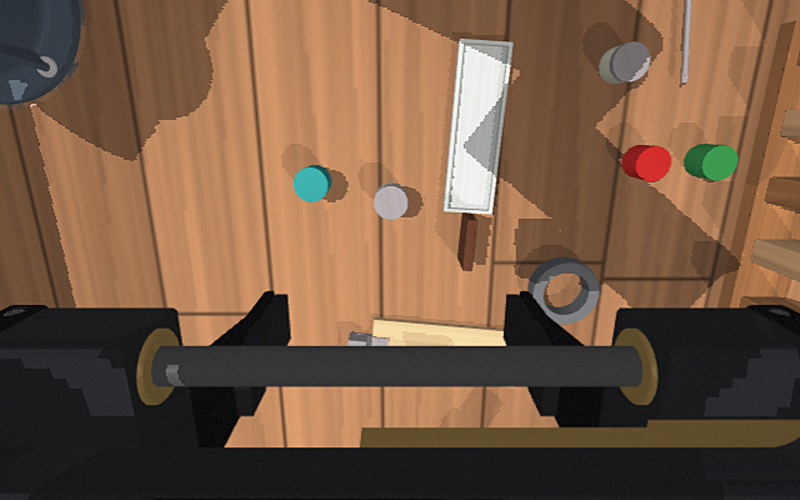

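```bash
python3 - <<'E'
from h import *
im,C=cam("wrist")
P=lambda uv,z: back(C,np.array(uv)/1.25,z)[:,:2].round(4)
t=P([(460,39),(513,42),(493,214),(444,212)],.012);print("tray",t.tolist(),t.mean(0))
y=(t[0]+t[1]-t[2]-t[3])/2;print(np.linalg.norm(y),np.degrees(np.arctan2(-y[0],y[1])))
print("fin top",P([(461,270),(474,271),(471,214)],[.05]))
print("jars",P([(391,202),(631,61)],.036),"turq/red",P([(313,183),(646,162)],.036))
for u,v,b in [(313,162,20),(505,49,22)]: save(im,"x.png")
g=cv2.cvtColor(im,cv2.COLOR_RGB2HSV)
m=((g[...,1]<60)&(g[...,2]>90)).astype(np.uint8)
n,l,s,c=cv2.connectedComponentsWithStats(m)
for i in range(1,n):
    if s[i,4]>150: print(s[i],c[i],back(C,c[i],.036).round(4))
E
```

```text
tray [[0.5216, -0.0379], [0.5796, -0.0409], [0.5695, -0.2324], [0.5099, -0.2299]] [ 0.54515  -0.135275]
0.1920595545657648 -3.253468659156722
fin top [[ 0.5276 -0.2909]
 [ 0.5429 -0.2922]
 [ 0.5362 -0.2241]]
jars [[ 0.446  -0.213 ]
 [ 0.6994 -0.0628]] turq/red [[ 0.3577 -0.1911]
 [ 0.732  -0.1678]]
[545   0   9  66 333] [548.7987988   32.76576577] [[ 0.7538 -0.0434  0.036 ]]
[ 355   31   56  141 5798] [381.34632632  99.68057951] [[ 0.5401 -0.1274  0.036 ]]
[ 479   33   42   34 1014] [500.17554241  49.94674556] [[ 0.6935 -0.0642  0.036 ]]
[  7  65  15  16 151] [13.81456954 71.01324503] [[ 0.0467 -0.0899  0.036 ]]
[299 146  28  30 643] [312.58942457 160.75116641] [[ 0.4457 -0.2118  0.036 ]]
[426 224  54  35 577] [451.85441941 243.82495667] [[ 0.6596 -0.3415  0.036 ]]
[279 266  32  11 264] [293.39015152 272.13636364] [[ 0.4147 -0.3897  0.036 ]]
```

```bash
python3 -m jog '[{"grip":60,"travel":[-0.5,-1.65,-5],"twist":0},{"grip":60,"travel":[0,0,-5],"twist":0},{"grip":60,"travel":[0,0,-5],"twist":0},{"grip":60,"travel":[0,0,-5],"twist":0},{"grip":60,"travel":[0,0,-5],"twist":0},{"grip":60,"travel":[0,0,-2],"twist":0},{"grip":60,"travel":[0,0,0],"twist":0},{"grip":60,"travel":[0,0,0],"twist":0}]' 12
python3 - <<'E'
from h import *
im,C=cam("wrist");save(im,"w2.png")
g=cv2.cvtColor(im,cv2.COLOR_RGB2HSV);m=((g[...,1]<60)&(g[...,2]>90)).astype(np.uint8)
n,l,s,c=cv2.connectedComponentsWithStats(m)
for i in range(1,n):
    if s[i,4]>300: print(s[i],c[i],back(C,c[i],.036).round(4))
E
```

```text
time: 3.75
position: [0.4469, -0.2111, 0.0953]
tool_rot: [0.707, 0.707, 0.0, 0.0]
ft_force: [0.9, 0.1, 0.3]
grip_width: 0.0666
[  394     0   123   226 19472] [451.56943303 108.15714873] [[ 0.5335 -0.1429  0.036 ]]
[ 286  176   56   63 2766] [313.34381779 208.13919017] [[ 0.4452 -0.2101  0.036 ]]
[ 176  291  296   10 1679] [303.41631924 295.7820131 ] [[ 0.4376 -0.279   0.036 ]]
```

```bash
python3 -m jog '[{"grip":60,"travel":[-0.1,0,-3],"twist":0},{"grip":60,"travel":[0,0,-3.1],"twist":0},{"grip":60,"travel":[0,0,0],"twist":0},{"grip":130,"travel":[0,0,0],"twist":0},{"grip":200,"travel":[0,0,0],"twist":0},{"grip":200,"travel":[0,0,0],"twist":0},{"grip":200,"travel":[0,0,0],"twist":0}]' 15
python3 -m jog '[{"grip":200,"travel":[0,0,3],"twist":0},{"grip":200,"travel":[0,0,3],"twist":-3.2},{"grip":200,"travel":[4,2,0],"twist":0},{"grip":200,"travel":[4,2,0],"twist":0},{"grip":200,"travel":[1.8,1.3,0],"twist":0},{"grip":200,"travel":[0,0,0],"twist":0},{"grip":200,"travel":[0,0,0],"twist":0}]'
python3 - <<'E'
from h import *
im,C=cam("wrist");save(im,"w3.png",None,1.25)
E
```

```text
time: 4.5
position: [0.4463, -0.2109, 0.0354]
tool_rot: [0.707, 0.707, 0.0, 0.001]
ft_force: [-0.4, 0.2, -0.5]
grip_width: 0.0426
time: 5.2
position: [0.5431, -0.1569, 0.0943]
tool_rot: [0.726, 0.688, -0.0, -0.0]
ft_force: [0.4, -0.1, 0.1]
grip_width: 0.0187
```

View pics/w3.png

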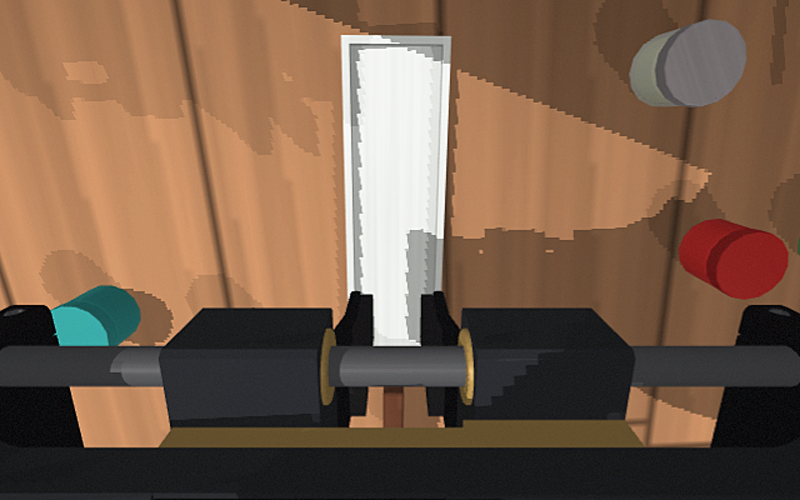

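```bash
python3 -m jog '[{"grip":60,"travel":[-4,-1,4],"twist":0},{"grip":60,"travel":[-4,-2,2],"twist":0},{"grip":60,"travel":[-1.8,-5,0],"twist":3.2},{"grip":60,"travel":[0,-2.8,0],"twist":0},{"grip":60,"travel":[0,0,0],"twist":0},{"grip":60,"travel":[0,0,0],"twist":0},{"grip":60,"travel":[0,0,0],"twist":0},{"grip":60,"travel":[0,0,0],"twist":0}]' 20
python3 - <<'E'
from h import *
im,C=cam("wrist");save(im,"w4.png")
g=cv2.cvtColor(im,cv2.COLOR_RGB2HSV);m=((g[...,1]<60)&(g[...,2]>90)).astype(np.uint8)
n,l,s,c=cv2.connectedComponentsWithStats(m)
for i in range(1,n):
    if s[i,4]>300: print(s[i],c[i],back(C,c[i],.036).round(4))
for r in search_frame("jar1_mid","wrist"): print(r)
E
```

```text
time: 6.05
position: [0.4513, -0.2598, 0.1487]
tool_rot: [0.707, 0.708, 0.0, -0.001]
ft_force: [-0.6, -0.3, -0.3]
grip_width: 0.0656
[  381     0    93   153 11013] [425.07627349  73.32824843] [[ 0.5345 -0.1676  0.036 ]]
[ 285  108   49   50 1941] [308.6867594  132.84080371] [[ 0.4453 -0.2129  0.036 ]]
[ 172  290  236   15 2486] [293.4923572  296.26186645] [[ 0.4306 -0.3617  0.036 ]]
[ 252  309   55   33 1503] [278.59813706 326.87824351] [[ 0.416  -0.3947  0.036 ]]
{'at': [0.3541, -0.1945, 0.0386], 'p': 0.79}
{'at': [0.444, -0.2117, 0.0342], 'p': 0.72}
```

Jar A hardly moved: it is still upright at (0.445, -0.213). Retry with time for the fingers to close.

```bash
python3 -m jog '[{"grip":60,"travel":[-0.6,4.7,0],"twist":0},{"grip":60,"travel":[0,0,-4],"twist":0},{"grip":60,"travel":[0,0,-4],"twist":0},{"grip":60,"travel":[0,0,-3.4],"twist":0},{"grip":60,"travel":[0,0,0],"twist":0},{"grip":200,"travel":[0,0,0],"twist":0},{"grip":200,"travel":[0,0,0],"twist":0},{"grip":200,"travel":[0,0,0],"twist":0}]' 20
python3 -m jog '[{"grip":200,"travel":[0,0,0],"twist":0},{"grip":200,"travel":[0,0,0],"twist":0},{"grip":200,"travel":[0,0,0],"twist":0},{"grip":200,"travel":[0,0,0],"twist":0},{"grip":200,"travel":[0,0,0],"twist":0},{"grip":200,"travel":[0,0,1],"twist":0},{"grip":200,"travel":[0,0,2],"twist":0},{"grip":200,"travel":[0,0,2],"twist":0}]'
```

```text
time: 6.95
position: [0.4469, -0.2149, 0.0367]
tool_rot: [0.707, 0.707, 0.0, 0.002]
ft_force: [0.2, -0.3, -0.0]
grip_width: 0.0503
time: 7.75
position: [0.4455, -0.2139, 0.0857]
tool_rot: [0.707, 0.707, -0.0, -0.001]
ft_force: [-0.4, 0.4, 0.3]
grip_width: 0.0187
```

```bash
python3 -m jog '[{"grip":60,"travel":[0,-4.5,4],"twist":0},{"grip":60,"travel":[0,0,2],"twist":0},{"grip":60,"travel":[0,0,0],"twist":0},{"grip":60,"travel":[0,0,0],"twist":0},{"grip":60,"travel":[0,0,0],"twist":0},{"grip":60,"travel":[0,0,0],"twist":0}]' 20
python3 - <<'E'
from h import *
im,C=cam("wrist");save(im,"w5.png",None,1.25)
g=cv2.cvtColor(im,cv2.COLOR_RGB2HSV);m=((g[...,1]<60)&(g[...,2]>90)).astype(np.uint8)
n,l,s,c=cv2.connectedComponentsWithStats(m)
for i in range(1,n):
    if s[i,4]>300: print(s[i],c[i],back(C,c[i],.036).round(4))
c=get_calibration("scene");im,C=cam("scene");save(im,"s5.png",[180,80,420,230],3)
p=proj(C,[[.445,-.213,.036],[.7,-.063,.036]]);print(p)
E
```

```text
time: 8.35
position: [0.445, -0.2504, 0.1371]
tool_rot: [0.707, 0.707, -0.0, -0.001]
ft_force: [0.2, 0.5, 0.1]
grip_width: 0.0592
[  389     0   100   166 12454] [436.8166854   79.61972057] [[ 0.5338 -0.1632  0.036 ]]
[ 292  120   51   53 2075] [316.5460241  146.42554217] [[ 0.4452 -0.2126  0.036 ]]
[ 190  289  247   16 2634] [308.42786636 296.14350797] [[ 0.4382 -0.3447  0.036 ]]
[258 322  55  20 735] [283.99591837 333.81904762] [[ 0.4157 -0.3839  0.036 ]]
[[291.26386296 158.59226922]
 [263.55391737 214.1611962 ]]
```

View pics/w5.png

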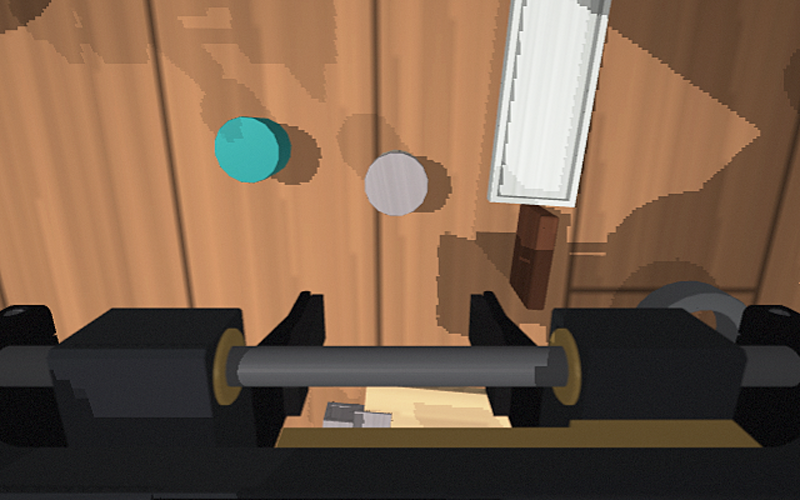

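```bash
python3 -m jog '[{"grip":60,"travel":[0,3.8,0],"twist":0},{"grip":60,"travel":[0,0,-4],"twist":0},{"grip":60,"travel":[0,0,-4],"twist":0},{"grip":60,"travel":[0,0,-2],"twist":0},{"grip":60,"travel":[0,0,-0.4],"twist":0},{"grip":60,"travel":[0,0,0],"twist":0},{"grip":60,"travel":[0,0,0],"twist":0}]' 30
for i in 1 2 3; do python3 -m jog '[{"grip":255,"travel":[0,0,0],"twist":0},{"grip":255,"travel":[0,0,0],"twist":0},{"grip":255,"travel":[0,0,0],"twist":0}]' 30;done
```

```text
time: 9.15
position: [0.4464, -0.2139, 0.0349]
tool_rot: [0.707, 0.707, 0.0, 0.001]
ft_force: [0.6, -0.5, 0.2]
grip_width: 0.0666
time: 9.45
position: [0.4462, -0.2138, 0.035]
tool_rot: [0.707, 0.707, 0.0, 0.001]
ft_force: [-0.1, 0.4, 0.1]
grip_width: 0.05
time: 9.75
position: [0.4458, -0.2135, 0.0342]
tool_rot: [0.707, 0.707, 0.0, 0.0]
ft_force: [-0.1, -0.2, 0.4]
grip_width: 0.0264
time: 10.05
position: [0.4458, -0.2135, 0.0341]
tool_rot: [0.707, 0.707, 0.0, -0.0]
ft_force: [-0.8, 1.1, -0.7]
grip_width: 0.0042
```

```bash
python3 - <<'E'
from h import *
im,C=cam("scene");save(im,"s6.png",[200,80,400,230],4)
print((proj(C,[[.4452,-.2128,.018],[.4458,-.2135,.012]])-[200,80])*4)
E
```

```text
[[365.596881   332.67043318]
 [364.6874417  338.61352396]]
```

View pics/s6.png

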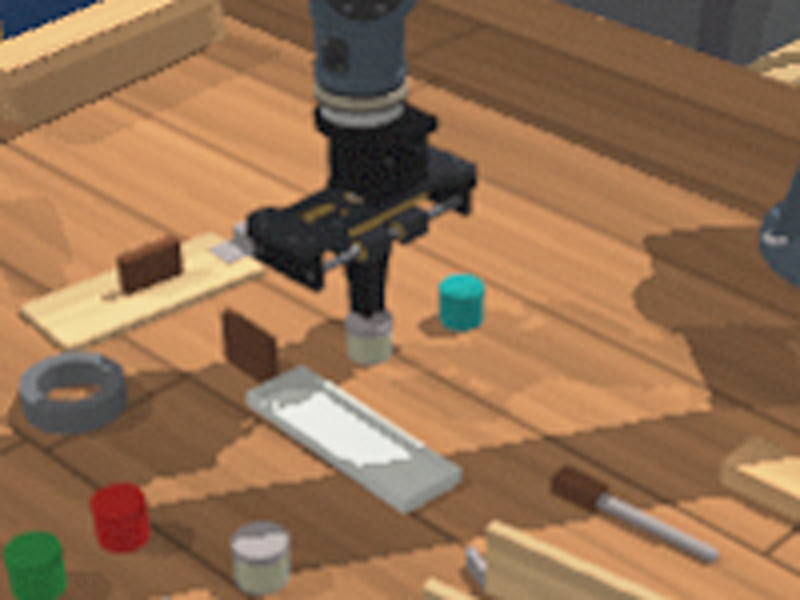

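```bash
python3 - <<'E'
from h import *
im,C=cam("wrist");save(im,"w7.png",None,1.25)
o=get_obs();p=o["position"]
for d in [-.05,-.02,0,.003,.022]: print(d,proj(C,p-[0,0,d])[0]*1.25)
print(o["ft_force"],o["grip_width"])
E
```

```text
-0.05 [393.8802454  372.58098132]
-0.02 [394.23266439 328.37441162]
0 [394.40709118 306.49759206]
0.003 [394.4302018  303.59917139]
0.022 [394.56166594 287.11221282]
[0.37301297 0.25857021 0.09980085] 0.0015543299654433313
```

View pics/w7.png

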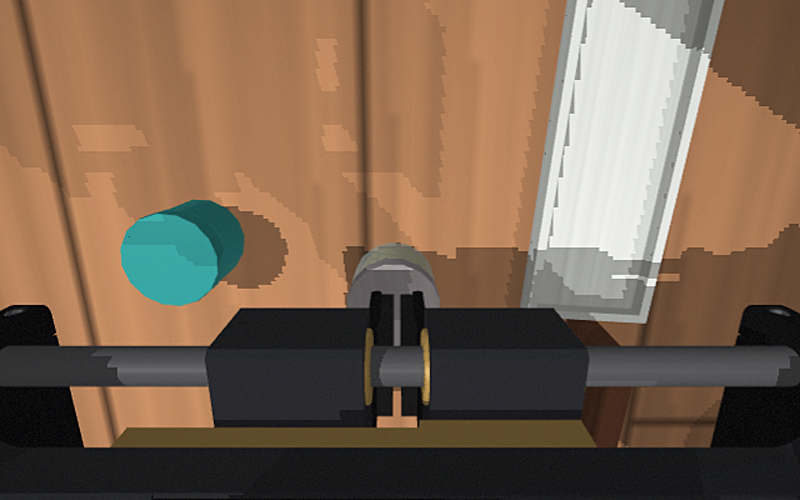

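```bash
python3 -m jog '[{"grip":255,"travel":[0,0,-0.2],"twist":0},{"grip":255,"travel":[0,0,0],"twist":0}]'; python3 -m jog '[{"grip":255,"travel":[0,0,-0.2],"twist":0},{"grip":255,"travel":[0,0,0],"twist":0}]'; python3 - <<'E'
from h import *
im,C=cam("wrist")
o=get_obs();p=o["position"]
C2=C
for z in [.012,.02,.03,.036,.04]: print(z,[(proj(C,[p[0],p[1]+dy,z])[0]*1.25).round() for dy in(-.0095,0,.0095)])
E
```

```text
time: 10.35
position: [0.4457, -0.2134, 0.0319]
tool_rot: [0.707, 0.707, -0.0, -0.0]
ft_force: [-0.0, 0.1, -0.2]
grip_width: 0.0005
time: 10.55
position: [0.4457, -0.2134, 0.0299]
tool_rot: [0.707, 0.707, -0.0, -0.0]
ft_force: [0.6, -0.1, 0.3]
grip_width: 0.0004
0.012 [array([395., 309.]), array([395., 290.]), array([395., 271.])]
0.02 [array([395., 317.]), array([395., 297.]), array([395., 277.])]
0.03 [array([394., 327.]), array([394., 307.]), array([394., 286.])]
0.036 [array([394., 334.]), array([394., 313.]), array([394., 291.])]
0.04 [array([394., 338.]), array([394., 317.]), array([394., 295.])]
```

```bash
for i in 1 2 3; do python3 -m jog '[{"grip":255,"travel":[0,0,-0.2],"twist":0},{"grip":255,"travel":[0,0,0],"twist":0}]'|egrep 'pos|force'; done; python3 - <<'E'
from h import *
im,C=cam("scene");save(im,"s8.png",[260,130,330,190],8)
p=get_obs()["position"]
for d in [0,.022]: print((proj(C,p-[0,0,d])-[260,130])*8)
E
```

```text
position: [0.4457, -0.2134, 0.028]
ft_force: [1.2, 0.2, 0.4]
position: [0.4458, -0.2135, 0.0277]
ft_force: [-1.5, 1.1, 14.1]
position: [0.4459, -0.2135, 0.0275]
ft_force: [-4.7, 3.1, 30.7]
[[248.35086982 246.17743097]]
[[249.69132205 290.06360103]]
```

View pics/s8.png

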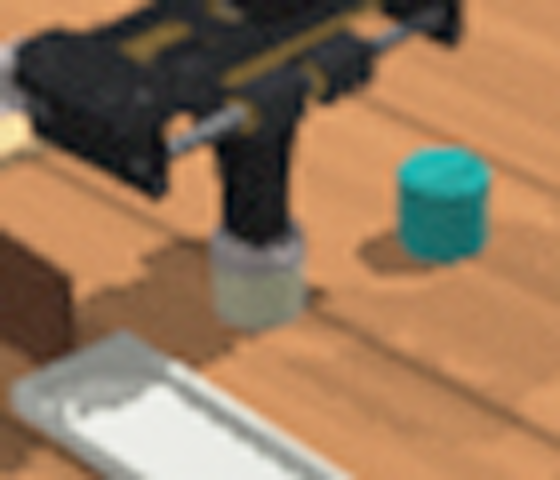

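The fingertips met the 36 mm cap at reported TCP z = 0.0277. So the tips are really about 8 mm above the reported TCP, roughly 30 mm shorter than stated. I'll use tip z = TCP z + 0.008 from here on.

```bash
python3 -m jog '[{"grip":50,"travel":[0,0,3],"twist":0},{"grip":50,"travel":[0,0,0],"twist":0},{"grip":50,"travel":[0,0,0],"twist":0},{"grip":50,"travel":[0,0,0],"twist":0},{"grip":50,"travel":[0,0,0],"twist":0},{"grip":50,"travel":[0,0,0],"twist":0},{"grip":50,"travel":[0,0,0],"twist":0},{"grip":50,"travel":[0,0,0],"twist":0}]' 20;  python3 -m jog '[{"grip":50,"travel":[0,0,0],"twist":0},{"grip":50,"travel":[0,0,0],"twist":0},{"grip":50,"travel":[0,0,0],"twist":0},{"grip":50,"travel":[0,0,0],"twist":0},{"grip":50,"travel":[0,0,-2],"twist":0},{"grip":50,"travel":[0,0,-2],"twist":0},{"grip":50,"travel":[0,0,-0.7],"twist":0},{"grip":50,"travel":[0,0,0],"twist":0}]';  python3 -m jog '[{"grip":255,"travel":[0,0,0],"twist":0},{"grip":255,"travel":[0,0,0],"twist":0},{"grip":255,"travel":[0,0,0],"twist":0},{"grip":255,"travel":[0,0,0],"twist":0},{"grip":255,"travel":[0,0,0],"twist":0},{"grip":255,"travel":[0,0,0],"twist":0},{"grip":255,"travel":[0,0,0],"twist":0},{"grip":255,"travel":[0,0,0],"twist":0}]'
```

```text
time: 12.05
position: [0.4456, -0.2133, 0.0538]
tool_rot: [0.707, 0.707, -0.0, -0.0]
ft_force: [-0.0, -1.5, -0.1]
grip_width: 0.0566
time: 12.85
position: [0.4452, -0.213, 0.0064]
tool_rot: [0.707, 0.707, -0.0, -0.001]
ft_force: [-0.2, 0.7, 0.0]
grip_width: 0.07
time: 13.65
position: [0.4458, -0.2135, 0.0076]
tool_rot: [0.707, 0.707, -0.0, 0.0]
ft_force: [-2.1, -0.3, 6.4]
grip_width: 0.0395
```

```bash
python3 -m jog '[{"grip":255,"travel":[0,0,1],"twist":0},{"grip":255,"travel":[0,0,2],"twist":0},{"grip":255,"travel":[0,0,2],"twist":0},{"grip":255,"travel":[3,1.8,0],"twist":-3.2},{"grip":255,"travel":[4,2,0],"twist":0},{"grip":255,"travel":[2.9,1.8,0],"twist":0},{"grip":255,"travel":[0,0,0],"twist":0},{"grip":255,"travel":[0,0,0],"twist":0}]'; python3 - <<'E'
from h import *
im,C=cam("wrist");save(im,"w9.png",None,1.25)
E
```

```text
time: 14.45
position: [0.5447, -0.1567, 0.0572]
tool_rot: [0.726, 0.688, -0.0, -0.0]
ft_force: [-1.4, 0.1, -0.7]
grip_width: 0.0394
```

View pics/w9.png

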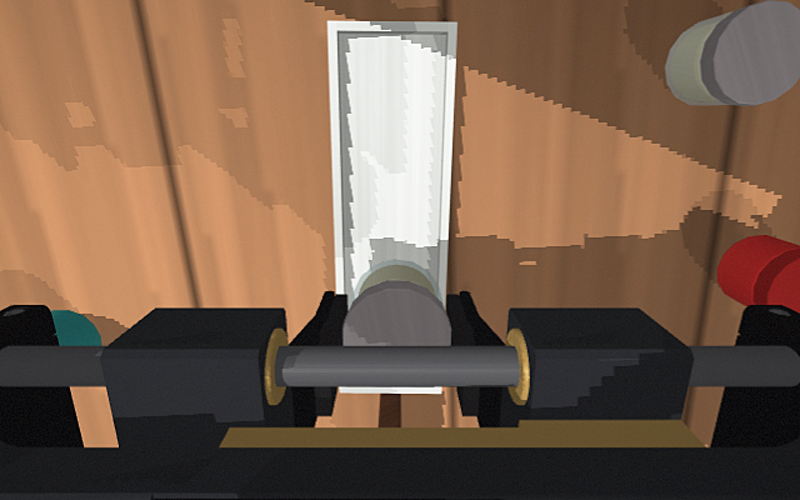

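```bash
python3 -m jog '[{"grip":255,"travel":[-0.1,0,-2],"twist":0},{"grip":255,"travel":[0,0,-2],"twist":0},{"grip":255,"travel":[0,0,-0.5],"twist":0},{"grip":255,"travel":[0,0,0],"twist":0},{"grip":255,"travel":[0,0,-0.1],"twist":0},{"grip":255,"travel":[0,0,0],"twist":0}]';python3 -m jog '[{"grip":50,"travel":[0,0,0],"twist":0},{"grip":50,"travel":[0,0,0],"twist":0},{"grip":50,"travel":[0,0,0],"twist":0},{"grip":50,"travel":[0,0,0],"twist":0},{"grip":50,"travel":[0,0,2],"twist":0},{"grip":50,"travel":[0,0,3],"twist":0},{"grip":50,"travel":[0,0,4],"twist":0},{"grip":50,"travel":[4,3,4],"twist":0}]'
python3 -m jog '[{"grip":50,"travel":[4,2,0],"twist":0},{"grip":50,"travel":[4,0,0],"twist":0},{"grip":50,"travel":[3.5,0,0],"twist":0},{"grip":50,"travel":[0,0,0],"twist":0},{"grip":50,"travel":[0,0,0],"twist":0}]'
cat >> h.py <<'E'
def blobs(C,im,z=.036,mn=300):
    g=cv2.cvtColor(im,cv2.COLOR_RGB2HSV);m=((g[...,1]<60)&(g[...,2]>90)).astype(np.uint8)
    n,l,s,c=cv2.connectedComponentsWithStats(m)
    for i in range(1,n):
        if s[i,4]>mn: print(s[i],c[i].round(),back(C,c[i],z)[0,:2].round(4))
E
python3 - <<'E'
from h import *
im,C=cam("wrist");save(im,"w10.png",None,1.25);blobs(C,im)
for r in search_frame("jar1_mid","wrist"): print(r)
E
```

```text
time: 15.1
position: [0.5434, -0.1579, 0.0115]
tool_rot: [0.727, 0.687, -0.0, 0.0]
ft_force: [-0.2, 0.0, -0.7]
grip_width: 0.0396
time: 15.9
position: [0.5723, -0.1356, 0.1337]
tool_rot: [0.728, 0.686, -0.001, -0.001]
ft_force: [1.6, -0.3, 1.2]
grip_width: 0.0699
time: 16.4
position: [0.6896, -0.1136, 0.1316]
tool_rot: [0.726, 0.688, -0.0, -0.001]
ft_force: [-1.3, 0.7, -0.3]
grip_width: 0.0697
[ 397   13   22  134 1040] [408.  79.] [ 0.7603 -0.0299]
[ 299  102   53   54 2207] [325. 129.] [ 0.6991 -0.0623]
[  102   106    94   171 11042] [151. 179.] [ 0.5614 -0.094 ]
{'at': [0.5542, -0.1426, 0.0255], 'p': 0.85}
```

View pics/w10.png

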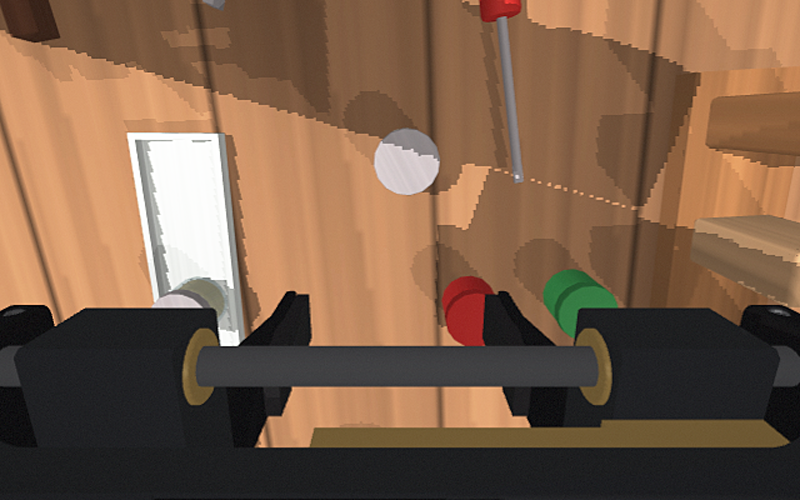

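```bash
python3 -m jog '[{"grip":50,"travel":[0.9,3,0],"twist":0},{"grip":50,"travel":[0,2.1,-4],"twist":0},{"grip":50,"travel":[0,0,-4],"twist":0},{"grip":50,"travel":[0,0,0],"twist":0},{"grip":50,"travel":[0,0,0],"twist":0}]'
```

```text
time: 17.0
position: [0.6978, -0.0633, 0.0522]
tool_rot: [0.727, 0.687, -0.001, -0.001]
ft_force: [0.2, -1.2, 0.6]
grip_width: 0.07
```

```bash
python3 -m jog '[{"grip":50,"travel":[0.1,0.1,-2.5],"twist":0},{"grip":50,"travel":[0,0,-2],"twist":0},{"grip":50,"travel":[0,0,0],"twist":0},{"grip":255,"travel":[0,0,0],"twist":0},{"grip":255,"travel":[0,0,0],"twist":0},{"grip":255,"travel":[0,0,0],"twist":0},{"grip":255,"travel":[0,0,0],"twist":0},{"grip":255,"travel":[0,0,0],"twist":0}]' 20;python3 -m jog '[{"grip":255,"travel":[0,0,0],"twist":0},{"grip":255,"travel":[0,0,0],"twist":0},{"grip":255,"travel":[0,0,0],"twist":0},{"grip":255,"travel":[0,0,1],"twist":0},{"grip":255,"travel":[0,0,2],"twist":0},{"grip":255,"travel":[0,0,2],"twist":0},{"grip":255,"travel":[0,0,0],"twist":0}]'
```

```text
time: 17.8
position: [0.7001, -0.0621, 0.0082]
tool_rot: [0.726, 0.687, 0.0, 0.0]
ft_force: [-0.9, -0.6, 3.9]
grip_width: 0.0392
time: 18.5
position: [0.7026, -0.0625, 0.0605]
tool_rot: [0.726, 0.687, 0.002, 0.003]
ft_force: [0.2, -0.7, 0.7]
grip_width: 0.0393
```

```bash
python3 -m jog '[{"grip":255,"travel":[-3,-1,0],"twist":0},{"grip":255,"travel":[-4,-1.3,0],"twist":0},{"grip":255,"travel":[-4,-1.3,0],"twist":0},{"grip":255,"travel":[-4,-1.2,0],"twist":0},{"grip":255,"travel":[-0.5,0,0],"twist":0},{"grip":255,"travel":[0,0,0],"twist":0},{"grip":255,"travel":[0,0,0],"twist":0}]'
```

```text
time: 19.2
position: [0.5467, -0.1104, 0.0573]
tool_rot: [0.726, 0.687, 0.001, 0.001]
ft_force: [1.5, 0.3, -0.6]
grip_width: 0.0396
```

```bash
python3 -m jog '[{"grip":255,"travel":[0,0,-2],"twist":0},{"grip":255,"travel":[0,0,-2],"twist":0},{"grip":255,"travel":[0,0,-0.5],"twist":0},{"grip":255,"travel":[0,0,0],"twist":0},{"grip":255,"travel":[0,0,-0.1],"twist":0},{"grip":255,"travel":[0,0,0],"twist":0}]';python3 -m jog '[{"grip":50,"travel":[0,0,0],"twist":0},{"grip":50,"travel":[0,0,0],"twist":0},{"grip":50,"travel":[0,0,0],"twist":0},{"grip":50,"travel":[0,0,0],"twist":0},{"grip":50,"travel":[0,0,2],"twist":0},{"grip":50,"travel":[0,-1,4],"twist":0},{"grip":50,"travel":[0,-4,4],"twist":0},{"grip":50,"travel":[0,-5,4],"twist":0}]'
python3 -m jog '[{"grip":50,"travel":[0,-5,4],"twist":0},{"grip":50,"travel":[0,-5,0],"twist":0},{"grip":50,"travel":[0,-2,0],"twist":0},{"grip":50,"travel":[0,0,0],"twist":0},{"grip":50,"travel":[0,0,0],"twist":0},{"grip":50,"travel":[0,0,0],"twist":0}]'
python3 - <<'E'
from h import *
im,C=cam("wrist");save(im,"w11.png",None,1.25)
im,C=cam("top");save(im,"t11.png",[220,160,340,230],6)
E
```

```text
time: 19.8
position: [0.5468, -0.1101, 0.0119]
tool_rot: [0.726, 0.687, 0.001, 0.001]
ft_force: [1.9, 1.6, 0.8]
grip_width: 0.0399
time: 20.6
position: [0.5449, -0.1943, 0.1396]
tool_rot: [0.726, 0.688, 0.0, -0.0]
ft_force: [1.1, -0.2, 0.3]
grip_width: 0.0699
time: 21.2
position: [0.5443, -0.3013, 0.1683]
tool_rot: [0.726, 0.688, 0.0, -0.002]
ft_force: [0.1, 1.2, -0.3]
grip_width: 0.0701
```

View pics/w11.png

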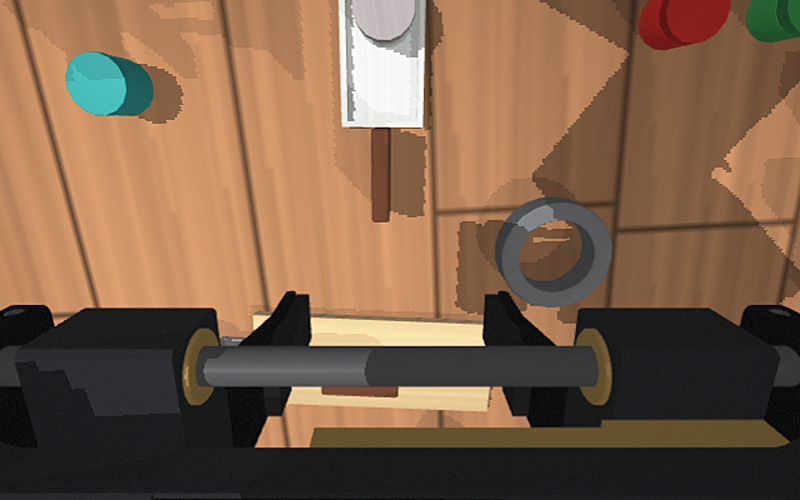

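```bash
python3 -m jog '[{"grip":0,"travel":[0,4,5],"twist":3.2},{"grip":0,"travel":[0,5,5],"twist":0},{"grip":0,"travel":[0,5,5],"twist":0},{"grip":0,"travel":[0,5,5],"twist":0},{"grip":0,"travel":[1,5,3],"twist":0},{"grip":0,"travel":[1,5,0],"twist":0},{"grip":0,"travel":[1,5,0],"twist":0},{"grip":0,"travel":[1,5,0],"twist":0}]'
python3 -m jog '[{"grip":0,"travel":[0,5,0],"twist":0},{"grip":0,"travel":[0,3,0],"twist":0},{"grip":0,"travel":[0,0,0],"twist":0},{"grip":0,"travel":[0,0,0],"twist":0},{"grip":0,"travel":[0,0,0],"twist":0},{"grip":0,"travel":[0,0,0],"twist":0}]'
python3 - <<'E'
from h import *
im,C=cam("wrist");save(im,"w12.png",None,1.25)
np.savez("c12.npz",R=C[1],t=C[2]);cv2.imwrite("raw12.png",im[:,:,::-1])
for k in ["chest","pin_grip","pin_tip","chest_mouth","chest_hinge"]:
  for r in search_frame(k,"wrist")[:2]: print(k,np.round(r["at"],3),r["p"],proj(C,r["at"])*1.25)
E
```

```text
time: 22.1
position: [0.5823, 0.0263, 0.3401]
tool_rot: [0.706, 0.708, 0.0, 0.0]
ft_force: [0.1, -0.2, -0.2]
grip_width: 0.0873
time: 22.7
position: [0.5829, 0.102, 0.3396]
tool_rot: [0.707, 0.707, -0.0, 0.0]
ft_force: [0.3, -0.7, 0.4]
grip_width: 0.087
chest [0.629 0.216 0.058] 0.94 [[443.23513054  77.17568467]]
pin_grip [0.471 0.075 0.011] 0.76 [[298.70810059 210.05263449]]
pin_tip [0.472 0.074 0.006] 0.84 [[300.62096807 209.91159764]]
chest_mouth [0.627 0.215 0.055] 0.6 [[440.47400066  78.06109188]]
chest_hinge [0.627 0.213 0.059] 0.91 [[440.89374365  80.27392496]]
```

View pics/w12.png

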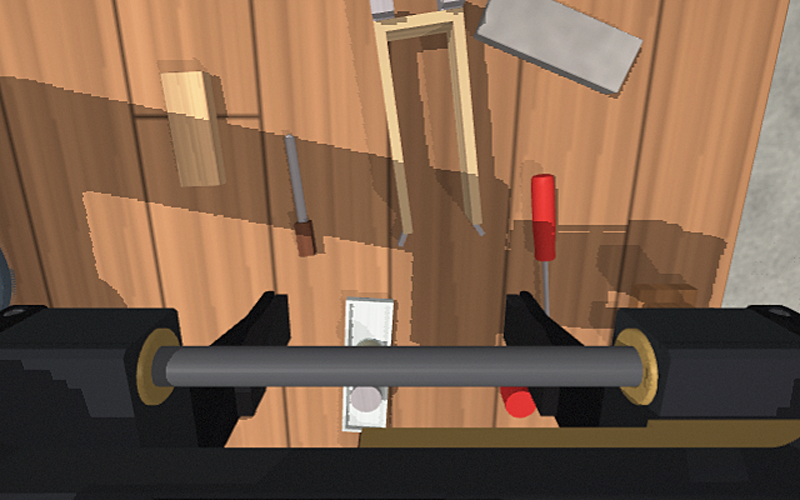

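```bash
cat > fit.py <<'E'
from h import *
from scipy.ndimage import map_coordinates, gaussian_filter
from scipy.optimize import differential_evolution
def fit(im,C,segs,x0,span):
    """segs: (n,2,3) local 3D edges; pose x,y,yaw(rad); maximise gradient normal to the projected edge."""
    g=im.astype(float);g=np.stack([gaussian_filter(g[...,i],1.0) for i in range(3)],-1)
    gx=np.gradient(g,axis=1);gy=np.gradient(g,axis=0)
    segs=np.array(segs,float)
    def cost(p):
        c,s=np.cos(p[2]),np.sin(p[2]);R=np.array([[c,-s,0],[s,c,0],[0,0,1]])
        tot=0;w=0
        for a,b in segs:
            n=max(8,int(np.linalg.norm(b-a)/.002));q=(a+(b-a)*np.linspace(.03,.97,n)[:,None])@R.T+[p[0],p[1],0]
            uv=proj(C,q);d=np.gradient(uv,axis=0);d/=np.linalg.norm(d,axis=1,keepdims=True)+1e-9
            ok=(uv[:,0]>1)&(uv[:,0]<638)&(uv[:,1]>1)&(uv[:,1]<398)
            v=0
            for k in range(3):
                G=map_coordinates(gx[...,k],uv[:,::-1].T,order=1)*-d[:,1]+map_coordinates(gy[...,k],uv[:,::-1].T,order=1)*d[:,0]
                v=v+np.abs(G)
            tot+=(np.minimum(v,60)*ok).sum();w+=n
        return -tot/w
    b=[(x0[i]-span[i],x0[i]+span[i]) for i in range(3)]
    r=differential_evolution(cost,b,seed=1,popsize=20,tol=1e-6,maxiter=150);return r.x,r.fun
def rect(x0,x1,y0,y1,z): P=[(x0,y0,z),(x1,y0,z),(x1,y1,z),(x0,y1,z)];return [(P[i],P[(i+1)%4]) for i in range(4)]
M=.001
H=.058
chest=[[(-.042,-.104,H),(-.042,.104,H)],[(.042,-.104,H),(.042,.104,H)],[(-.032,-.104,H),(-.032,.094,H)],[(.032,-.104,H),(.032,.094,H)],
 [(-.042,.104,H),(.042,.104,H)],[(-.032,.094,H),(.032,.094,H)],[(-.042,-.104,H),(-.032,-.104,H)],[(.042,-.104,H),(.032,-.104,H)],
 [(-.042,-.104,.016),(-.042,-.104,H)],[(.042,-.104,.016),(.042,-.104,H)]]
tray=rect(-.029,.029,-.096,.096,.012)+rect(-.025,.025,-.092,.092,.012)
lid=rect(-.042,.042,-.101,.101,.008)+rect(-.007,.007,-.021,.039,.044)
def draw(im,C,segs,p,col=(255,0,255)):
    c,s=np.cos(p[2]),np.sin(p[2]);R=np.array([[c,-s,0],[s,c,0],[0,0,1]])
    for a in np.array(segs,float):
        u=proj(C,a@R.T+[p[0],p[1],0]);cv2.line(im,*[tuple(int(round(v*16)) for v in q) for q in u],col,1,0,4)
E
python3 - <<'E'
from fit import *
im=cv2.imread("raw12.png")[:,:,::-1].copy();d=np.load("c12.npz");C=(get_calibration("wrist"),d["R"],d["t"])
p,f=fit(im,C,chest,[.618,.2,-.05],[.03,.04,.2]);print("chest",p,np.degrees(p[2]),f)
ov=cv2.resize(im,None,fx=4,fy=4,interpolation=cv2.INTER_CUBIC)
o=cv2.imread("raw12.png")[:,:,::-1].copy()
big=(dict(C[0]),C[1],C[2])
for k in("fx","fy","cx","cy"): big[0][k]=C[0][k]*4
draw(ov,big,chest,p)
cv2.imwrite("pics/f12.png",ov[0:590+200,860:1660][:790:1,:,::-1][:600])
E
```

```text
chest [0.61801286 0.1681421  0.14006961] 8.02539721055415 -51.367015575339444
```

View pics/f12.png

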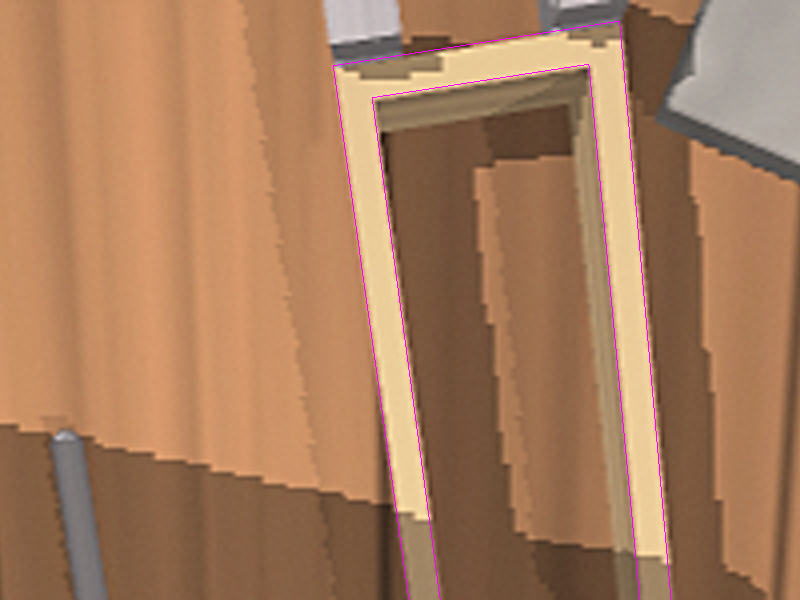

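```bash
python3 -m jog '[{"grip":60,"travel":[0,-4,0],"twist":-3.2},{"grip":60,"travel":[0,-5,0],"twist":0},{"grip":60,"travel":[-1,-5,0],"twist":0},{"grip":60,"travel":[-1,-5,-2],"twist":0},{"grip":60,"travel":[-1,-5,-2],"twist":0},{"grip":60,"travel":[-1,-5,-2],"twist":0},{"grip":60,"travel":[-0.3,-5,-2],"twist":0},{"grip":60,"travel":[0,-4.2,-2],"twist":0}]'
python3 -m jog '[{"grip":60,"travel":[0,0,0],"twist":0},{"grip":60,"travel":[0,0,0],"twist":0},{"grip":60,"travel":[0,0,0],"twist":0}]'
python3 - <<'E'
from fit import *
im,C=cam("wrist");cv2.imwrite("raw13.png",im[:,:,::-1]);np.savez("c13.npz",R=C[1],t=C[2])
p,f=fit(im,C,tray,[.545,-.135,-.05],[.03,.03,.1]);print(p,np.degrees(p[2]),f)
print("fin",p[0]+.141*np.sin(p[2]),p[1]-.141*np.cos(p[2]), get_obs()["position"])
for r in search_frame("jar1_mid","wrist"): print(r)
E
```

```text
time: 23.8
position: [0.5423, -0.2637, 0.2462]
tool_rot: [0.727, 0.687, 0.0, 0.001]
ft_force: [0.1, -0.4, 0.6]
grip_width: 0.0666
time: 24.1
position: [0.5431, -0.2604, 0.2468]
tool_rot: [0.726, 0.687, 0.0, 0.0]
ft_force: [1.3, 0.0, 0.6]
grip_width: 0.0666
[ 0.54448935 -0.13487736 -0.06075731] -3.4811373013517968 -34.65271881259575
fin 0.5359278396943409 -0.2756171926788922 [ 0.54327794 -0.26009136  0.24717259]
{'at': [0.3603, -0.1917, 0.0381], 'p': 0.96}
{'at': [0.5456, -0.1545, 0.0352], 'p': 0.66}
```

```bash
python3 -m jog '[{"grip":100,"travel":[-0.7,-1.5,-4],"twist":0},{"grip":100,"travel":[0,0,-4],"twist":0},{"grip":100,"travel":[0,0,-4],"twist":0},{"grip":100,"travel":[0,0,-4],"twist":0},{"grip":100,"travel":[0,0,-2],"twist":0},{"grip":100,"travel":[0,0,0],"twist":0},{"grip":100,"travel":[0,0,0],"twist":0}]' 30
```

```text
time: 24.9
position: [0.5368, -0.2756, 0.0673]
tool_rot: [0.726, 0.688, 0.0, 0.001]
ft_force: [0.0, 0.0, 0.2]
grip_width: 0.0527
```

```bash
python3 -m jog '[{"grip":100,"travel":[-0.1,0,-2],"twist":0},{"grip":100,"travel":[0,0,-2],"twist":0},{"grip":100,"travel":[0,0,-1.8],"twist":0},{"grip":255,"travel":[0,0,0],"twist":0},{"grip":255,"travel":[0,0,0],"twist":0},{"grip":255,"travel":[0,0,0],"twist":0},{"grip":255,"travel":[0,0,0],"twist":0},{"grip":255,"travel":[0,0,0],"twist":0}]' 30; python3 -m jog '[{"grip":255,"travel":[0,0,0],"twist":0},{"grip":255,"travel":[0,0,0],"twist":0},{"grip":255,"travel":[0,0,0],"twist":0},{"grip":255,"travel":[0,0,0],"twist":0},{"grip":255,"travel":[0,0,0],"twist":0}]' 30
```

```text
time: 25.7
position: [0.5354, -0.2765, 0.0094]
tool_rot: [0.726, 0.687, 0.0, 0.001]
ft_force: [0.4, -0.9, 0.1]
grip_width: 0.0206
time: 26.2
position: [0.5351, -0.2763, 0.0088]
tool_rot: [0.726, 0.687, 0.0, 0.0]
ft_force: [-1.5, -0.5, 5.8]
grip_width: 0.0119
```

```bash
python3 -m jog '[{"grip":255,"travel":[0.5,0.3,0.1],"twist":1},{"grip":255,"travel":[1,0.5,0],"twist":1.5},{"grip":255,"travel":[1.3,0.7,0],"twist":1.5},{"grip":255,"travel":[1.5,0.8,0],"twist":1.5},{"grip":255,"travel":[1.5,0.8,0],"twist":1.5},{"grip":255,"travel":[1.5,0.8,0],"twist":1.5},{"grip":255,"travel":[1.5,0.8,0],"twist":1.5},{"grip":255,"travel":[1.5,0.8,0],"twist":1.2}]' 30; python3 -m jog '[{"grip":255,"travel":[1.5,0.8,0],"twist":0},{"grip":255,"travel":[1.2,0.6,0],"twist":0},{"grip":255,"travel":[0.5,0.2,0],"twist":0},{"grip":255,"travel":[0,0,0],"twist":0},{"grip":255,"travel":[0,0,0],"twist":0},{"grip":255,"travel":[0,0,0],"twist":0}]' 30
python3 - <<'E'
from fit import *
im,C=cam("top");o=get_obs()
print(o["position"],Ro.from_quat(o["tool_rot"]).as_euler("ZYX",degrees=True)[0])
im,C=cam("wrist")
print(fit(im,C,tray,[.651,-.066,.14],[.03,.03,.1]))
ch=np.array([.618,.1681]);a=.1401;y=np.array([-np.sin(a),np.cos(a)]);print(ch-.377*y)
E
```

```text
time: 27.0
position: [0.6393, -0.2195, 0.0089]
tool_rot: [0.655, 0.756, -0.0, -0.0]
ft_force: [-1.2, -0.8, -1.4]
grip_width: 0.0119
time: 27.6
position: [0.6695, -0.2052, 0.0092]
tool_rot: [0.656, 0.754, 0.0, -0.0]
ft_force: [0.0, 0.6, -2.4]
grip_width: 0.0122
[ 0.66943761 -0.20532448  0.00923846] 97.95986323967348
(array([ 0.65099397, -0.06431412,  0.13645978]), np.float64(-22.211610276476957))
[ 0.67064509 -0.20520617]
```

```bash
python3 -m jog '[{"grip":255,"travel":[-0.14,1,0],"twist":0.2},{"grip":255,"travel":[-0.21,1.5,0],"twist":0},{"grip":255,"travel":[-0.21,1.5,0],"twist":0},{"grip":255,"travel":[-0.21,1.5,0],"twist":0},{"grip":255,"travel":[-0.21,1.5,0],"twist":0},{"grip":255,"travel":[-0.21,1.5,0],"twist":0},{"grip":255,"travel":[-0.14,1,0],"twist":0},{"grip":255,"travel":[0,0,0],"twist":0}]' 30; python3 -m jog '[{"grip":255,"travel":[-0.21,1.5,0],"twist":0},{"grip":255,"travel":[-0.21,1.5,0],"twist":0},{"grip":255,"travel":[-0.21,1.5,0],"twist":0},{"grip":255,"travel":[-0.21,1.5,0],"twist":0},{"grip":255,"travel":[-0.21,1.5,0],"twist":0},{"grip":255,"travel":[-0.21,1.5,0],"twist":0},{"grip":255,"travel":[-0.14,1,0],"twist":0},{"grip":255,"travel":[0,0,0],"twist":0}]' 30
python3 -m jog '[{"grip":255,"travel":[-0.14,1,0],"twist":0},{"grip":255,"travel":[-0.14,1,0],"twist":0},{"grip":255,"travel":[0,0,0],"twist":0},{"grip":255,"travel":[0,0,0],"twist":0}]'
```

```text
time: 28.5
position: [0.6559, -0.1075, 0.0092]
tool_rot: [0.654, 0.757, -0.0, -0.001]
ft_force: [0.4, 0.6, -3.0]
grip_width: 0.0117
time: 29.3
position: [0.6419, -0.0078, 0.0092]
tool_rot: [0.654, 0.757, -0.0, -0.001]
ft_force: [-0.2, 2.0, -2.5]
grip_width: 0.0118
time: 29.7
position: [0.6396, 0.0103, 0.0093]
tool_rot: [0.654, 0.756, 0.0, -0.0]
ft_force: [0.3, 0.1, -2.4]
grip_width: 0.0121
```

```bash
python3 -m jog '[{"grip":255,"travel":[-0.1,0.7,0],"twist":0},{"grip":255,"travel":[-0.06,0.5,0],"twist":0},{"grip":255,"travel":[-0.03,0.2,0],"twist":0},{"grip":255,"travel":[0,0,0],"twist":0},{"grip":255,"travel":[0,0,0],"twist":0}]'; for i in 1 2; do python3 -m jog '[{"grip":255,"travel":[-0.02,0.15,0],"twist":0},{"grip":255,"travel":[0,0,0],"twist":0},{"grip":255,"travel":[0,0,0],"twist":0}]'; done
```

```text
time: 30.2
position: [0.6377, 0.0242, 0.0093]
tool_rot: [0.655, 0.756, 0.0, -0.0]
ft_force: [-0.7, -0.6, -1.9]
grip_width: 0.0116
time: 30.5
position: [0.6377, 0.0252, 0.0094]
tool_rot: [0.655, 0.756, -0.0, 0.0]
ft_force: [-0.5, -0.7, -3.0]
grip_width: 0.0119
time: 30.8
position: [0.6381, 0.0253, 0.0097]
tool_rot: [0.654, 0.756, -0.0, 0.001]
ft_force: [-0.1, -5.2, -2.1]
grip_width: 0.0116
```

```bash
python3 -m jog '[{"grip":255,"travel":[-0.02,0.15,0],"twist":0},{"grip":255,"travel":[-0.02,0.1,0],"twist":0},{"grip":255,"travel":[0,0,0],"twist":0}]'; python3 -m jog '[{"grip":100,"travel":[0,0,0],"twist":0},{"grip":100,"travel":[0,0,0],"twist":0},{"grip":100,"travel":[0,0,0],"twist":0},{"grip":100,"travel":[0,0,0],"twist":0},{"grip":100,"travel":[0,0,0],"twist":0},{"grip":100,"travel":[0,0,2],"twist":0},{"grip":100,"travel":[0,0,4],"twist":0},{"grip":100,"travel":[0,0,5],"twist":0}]'
python3 -m jog '[{"grip":40,"travel":[0,0,5],"twist":0},{"grip":0,"travel":[0,0,5],"twist":0},{"grip":0,"travel":[0,0,5],"twist":0},{"grip":0,"travel":[0,0,2],"twist":0},{"grip":0,"travel":[0,5,0],"twist":0},{"grip":0,"travel":[0,5,0],"twist":0},{"grip":0,"travel":[0,0,0],"twist":0},{"grip":0,"travel":[0,0,0],"twist":0}]'
python3 - <<'E'
from fit import *
im,C=cam("wrist");cv2.imwrite("raw14.png",im[:,:,::-1]);np.savez("c14.npz",R=C[1],t=C[2])
pc,f=fit(im,C,chest,[.618,.168,.14],[.01,.01,.04]);print("chest",pc,f)
pt,f=fit(im,C,tray[4:],[.618,.166,.14],[.01,.015,.03]);print("tray",pt,f)
d=pt[:2]-pc[:2];print("tray in chest",d@[np.cos(pc[2]),np.sin(pc[2])],d@[-np.sin(pc[2]),np.cos(pc[2])])
knk=[((s*.022,y,.081),(s*.042,y,.081)) for s in(-1,1) for y in(.1055,.1285)]+[((x,.1055,.081),(x,.1285,.081)) for x in(-.042,-.022,.022,.042)]
pk,f=fit(im,C,knk,[.618,.168,.14],[.008,.008,.02]);print("knuckles",pk,f)
a=pc[2];print("hinge",pc[:2]+.117*np.array([-np.sin(a),np.cos(a)]))
ov=cv2.resize(im,None,fx=2,fy=2,interpolation=cv2.INTER_CUBIC);b=(dict(C[0]),C[1],C[2])
for k in("fx","fy","cx","cy"): b[0][k]=C[0][k]*2
draw(ov,b,chest,pc);draw(ov,b,tray[4:],pt,(0,255,0));draw(ov,b,knk,pc,(0,0,255))
cv2.imwrite("pics/f14.png",ov[0:600,240:1040,::-1])
print(get_obs()["position"])
for r in search_frame("jar1_mid","wrist"): print(r)
E
```

```text
time: 31.1
position: [0.6385, 0.0254, 0.0101]
tool_rot: [0.654, 0.757, -0.001, 0.003]
ft_force: [0.2, -11.9, -0.9]
grip_width: 0.012
time: 31.9
position: [0.6352, 0.0298, 0.1183]
tool_rot: [0.654, 0.756, -0.002, -0.002]
ft_force: [0.5, -0.1, -0.3]
grip_width: 0.0523
time: 32.7
position: [0.6365, 0.1308, 0.2892]
tool_rot: [0.653, 0.757, -0.0, -0.0]
ft_force: [0.7, -0.5, -0.6]
grip_width: 0.087
chest [0.61792848 0.16773296 0.14163382] -46.749861961549946
tray [0.61478656 0.16862038 0.1474442 ] -34.19909137528805
tray in chest -0.0029851934720677726 0.001322048095443227
knuckles [0.61898737 0.16775026 0.1474986 ] -38.79655950589675
hinge [0.60141267 0.2835614 ]
[0.63669124 0.12961503 0.28909949]
{'at': [0.6252, 0.1464, 0.0416], 'p': 0.79}
{'at': [0.6184, 0.1699, 0.0071], 'p': 0.61}
```

View pics/f14.png

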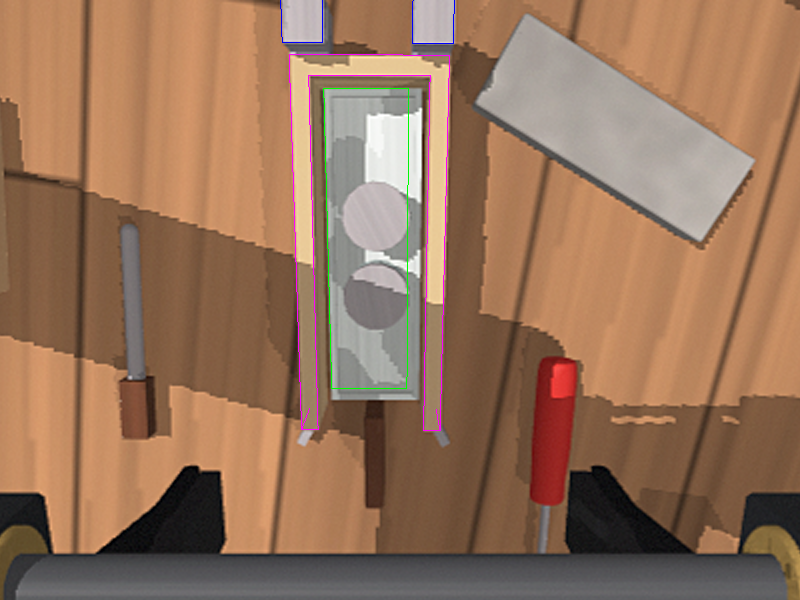

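```bash
python3 -m jog '[{"grip":0,"travel":[-1,-3,1],"twist":7},{"grip":0,"travel":[-1,-4.5,1],"twist":7},{"grip":0,"travel":[-1,-4.8,1],"twist":7},{"grip":0,"travel":[-1,-4.8,1],"twist":7},{"grip":0,"travel":[-1,-4.8,1],"twist":7},{"grip":0,"travel":[-1,-4.8,1],"twist":7},{"grip":0,"travel":[-1,-4.8,1],"twist":7},{"grip":0,"travel":[-1,-4.8,0],"twist":7}]'
python3 -m jog '[{"grip":0,"travel":[-1,-4.8,0],"twist":7},{"grip":0,"travel":[-1,-4.8,0],"twist":7},{"grip":0,"travel":[-0.5,-4.8,0],"twist":7},{"grip":0,"travel":[0,-4,0],"twist":5},{"grip":0,"travel":[0,0,0],"twist":0},{"grip":0,"travel":[0,0,0],"twist":0},{"grip":0,"travel":[0,0,0],"twist":0},{"grip":0,"travel":[0,0,0],"twist":0}]'
cat > lid.py <<'E'
from fit import *
import sys
o=get_obs();print(o["position"].round(4),Ro.from_quat(o["tool_rot"]).as_euler("ZYX",degrees=True)[0].round(2))
im,C=cam("wrist");n=sys.argv[1];cv2.imwrite(n+".png",im[:,:,::-1]);np.savez(n+".npz",R=C[1],t=C[2])
kn=rect(-.017,.017,.1085,.1315,.023)
for seg,nm in((lid+kn,"all"),(lid[4:],"bar"),(lid[:4],"plate")):
    if nm=="all": p0=[.515,-.42,1.57];sp=[.05,.05,.25]
    p,f=fit(im,C,seg,p0,sp);print(nm,p.round(4),np.degrees(p[2]).round(2),round(f,1),"grip",(p[:2]+.009*np.array([-np.sin(p[2]),np.cos(p[2])])).round(4))
    if nm=="all": p0=p;sp=[.006,.006,.03];pa=p
ov=cv2.resize(im,None,fx=1.25,fy=1.25);b=(dict(C[0]),C[1],C[2])
for k in("fx","fy","cx","cy"): b[0][k]=C[0][k]*1.25
draw(ov,b,lid+kn,pa);cv2.imwrite("pics/"+n+".png",ov[:,:,::-1])
for r in search_frame("lid_grip","wrist")[:2]: print(r)
E
python3 lid.py l15
```

```text
time: 33.6
position: [0.5563, -0.2374, 0.3611]
tool_rot: [0.222, 0.975, -0.001, 0.002]
ft_force: [0.5, 0.3, 0.1]
grip_width: 0.0869
time: 34.4
position: [0.5321, -0.4163, 0.3596]
tool_rot: [-0.002, 1.0, 0.0, 0.0]
ft_force: [0.1, -0.1, -0.5]
grip_width: 0.0869
[ 0.5321 -0.4163  0.3596] -179.73
all [ 0.5185 -0.4255  1.4735] 84.43 -54.4 grip [ 0.5095 -0.4246]
bar [ 0.5178 -0.4255  1.4828] 84.96 -59.8 grip [ 0.5089 -0.4247]
plate [ 0.5185 -0.4255  1.4727] 84.38 -54.1 grip [ 0.5095 -0.4246]
{'at': [0.4982, -0.4243, 0.0086], 'p': 0.93}
```

```bash
python3 -m jog '[{"grip":60,"travel":[-1.2,-0.4,-4],"twist":-3},{"grip":60,"travel":[-1.1,-0.4,-5],"twist":-2.9},{"grip":80,"travel":[0,0,-5],"twist":0},{"grip":100,"travel":[0,0,-5],"twist":0},{"grip":100,"travel":[0,0,-5],"twist":0},{"grip":100,"travel":[0,0,-4],"twist":0},{"grip":100,"travel":[0,0,0],"twist":0},{"grip":100,"travel":[0,0,0],"twist":0}]' 40;python3 -c "
from h import *
o=get_obs();print(Ro.from_quat(o['tool_rot']).as_euler('ZYX',degrees=True)[0])"
```

```text
time: 35.3
position: [0.51, -0.425, 0.0811]
tool_rot: [0.049, 0.999, 0.0, -0.0]
ft_force: [0.2, -0.5, 0.5]
grip_width: 0.0531
174.38603107258308
```

```bash
python3 -m jog '[{"grip":100,"travel":[0,0,-3],"twist":0},{"grip":100,"travel":[0,0,-3],"twist":0},{"grip":100,"travel":[0,0,-1.6],"twist":0},{"grip":100,"travel":[0,0,0],"twist":0},{"grip":255,"travel":[0,0,0],"twist":0},{"grip":255,"travel":[0,0,0],"twist":0},{"grip":255,"travel":[0,0,0],"twist":0},{"grip":255,"travel":[0,0,0],"twist":0}]' 40; python3 -m jog '[{"grip":255,"travel":[0,0,0],"twist":0},{"grip":255,"travel":[0,0,0],"twist":0},{"grip":255,"travel":[0,0,0],"twist":0},{"grip":255,"travel":[0,0,0],"twist":0},{"grip":255,"travel":[0,0,0],"twist":0}]' 40;python3 -m jog '[{"grip":255,"travel":[0,0,1],"twist":0},{"grip":255,"travel":[0,0,3],"twist":0},{"grip":255,"travel":[0,0,4],"twist":0},{"grip":255,"travel":[0,0,4],"twist":0},{"grip":255,"travel":[0,0,4],"twist":0},{"grip":255,"travel":[0,0,0],"twist":0},{"grip":255,"travel":[0,0,0],"twist":0}]'
```

```text
time: 36.1
position: [0.5099, -0.4259, 0.0058]
tool_rot: [0.049, 0.999, -0.001, 0.001]
ft_force: [-0.6, -0.0, 0.3]
grip_width: 0.0286
time: 36.6
position: [0.5095, -0.4251, 0.0049]
tool_rot: [0.049, 0.999, 0.0, -0.0]
ft_force: [-0.9, 1.4, 3.2]
grip_width: 0.0134
time: 37.3
position: [0.5094, -0.4256, 0.1656]
tool_rot: [0.049, 0.999, -0.001, 0.0]
ft_force: [-0.7, 0.1, -4.2]
grip_width: 0.0138
```

```bash
python3 -m jog '[{"grip":255,"travel":[0.3,2,0],"twist":-2},{"grip":255,"travel":[0.7,3.7,0],"twist":-5},{"grip":255,"travel":[0.7,3.7,0],"twist":-5},{"grip":255,"travel":[0.7,3.7,0],"twist":-5},{"grip":255,"travel":[0.7,3.7,0],"twist":-5},{"grip":255,"travel":[0.7,3.7,0],"twist":-5},{"grip":255,"travel":[0.7,3.7,0],"twist":-5},{"grip":255,"travel":[0.7,3.7,0],"twist":-5}]'
python3 -m jog '[{"grip":255,"travel":[0.7,3.7,0],"twist":-5},{"grip":255,"travel":[0.7,3.7,0],"twist":-5},{"grip":255,"travel":[0.7,3.7,0],"twist":-5},{"grip":255,"travel":[0.7,3.7,0],"twist":-5},{"grip":255,"travel":[0.7,3.7,0],"twist":-5},{"grip":255,"travel":[0.7,3.7,0],"twist":-5},{"grip":255,"travel":[0.7,3.7,0],"twist":-5},{"grip":255,"travel":[0.7,3.7,0],"twist":-4.3}]'
python3 -m jog '[{"grip":255,"travel":[0.3,2,0],"twist":0},{"grip":255,"travel":[0,0.4,0],"twist":0},{"grip":255,"travel":[0,0,0],"twist":0},{"grip":255,"travel":[0,0,0],"twist":0},{"grip":255,"travel":[0,0,0],"twist":0}]'
cat > held.py <<'E'
from fit import *
import sys
o=get_obs();p=o["position"];print(p.round(4),Ro.from_quat(o["tool_rot"]).as_euler("ZYX",degrees=True).round(2))
im,C=cam("wrist");n=sys.argv[1];cv2.imwrite(n+".png",im[:,:,::-1]);np.savez(n+".npz",R=C[1],t=C[2])
dz=p[2]-.005
kn=rect(-.017,.017,.1085,.1315,.023)
L=[(np.array(a)+[0,0,dz],np.array(b)+[0,0,dz]) for a,b in [lid[1],lid[2],lid[3]]+kn]
y=Ro.from_quat(o["tool_rot"]).as_euler("ZYX")[0]-np.pi/2
q,f=fit(im,C,L,[p[0]+.009*np.sin(y),p[1]-.009*np.cos(y),y],[.012,.012,.06]);print("lid",q.round(4),np.degrees(q[2]).round(2),round(f,1))
np.save("held.npy",q)
ov=cv2.resize(im,None,fx=1.25,fy=1.25);b=(dict(C[0]),C[1],C[2])
for k in("fx","fy","cx","cy"): b[0][k]=C[0][k]*1.25
draw(ov,b,L,q);draw(ov,b,chest,[.6179,.1678,.1416],(0,255,0));cv2.imwrite("pics/"+n+".png",ov[:,:,::-1])
c=np.array([.6179,.1678]);a=.1416;t=c+(-.003)*np.array([-np.sin(a),np.cos(a)])  # plate centre at chest y -3
print("to go cm",((t-q[:2])*100).round(2),"twist",np.degrees(a-q[2]).round(2))
E
python3 held.py h16
```

```text
time: 38.1
position: [0.5596, -0.1441, 0.162]
tool_rot: [0.366, 0.931, 0.0, -0.003]
ft_force: [-0.0, 0.6, -2.6]
grip_width: 0.0137
time: 38.9
position: [0.6155, 0.1509, 0.1617]
tool_rot: [0.657, 0.754, -0.002, -0.002]
ft_force: [1.1, -0.0, -3.2]
grip_width: 0.0138
time: 39.4
position: [0.62, 0.1721, 0.1641]
tool_rot: [0.656, 0.754, -0.001, -0.0]
ft_force: [-0.4, 0.4, -2.6]
grip_width: 0.0135
[0.62   0.1721 0.1641] [ 9.7930e+01  2.0000e-02 -1.7991e+02]
lid [0.622  0.164  0.1404] 8.04 -24.2
to go cm [-0.37  0.08] twist 0.07
```

View pics/h16.png

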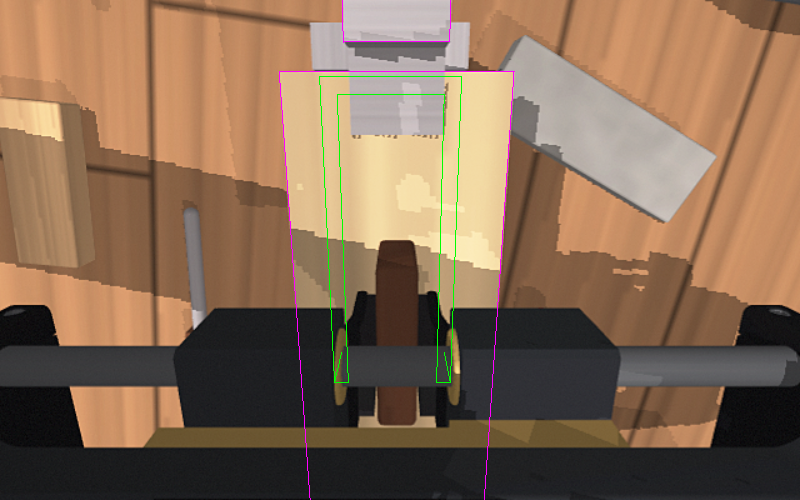

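```bash
python3 -m jog '[{"grip":255,"travel":[-0.35,0.1,-2],"twist":0},{"grip":255,"travel":[0,0,-2],"twist":0},{"grip":255,"travel":[0,0,-2],"twist":0},{"grip":255,"travel":[0,0,0],"twist":0},{"grip":255,"travel":[0,0,0],"twist":0},{"grip":255,"travel":[0,0,0],"twist":0}]'; python3 held.py h17
```

```text
time: 40.05
position: [0.6181, 0.1743, 0.106]
tool_rot: [0.656, 0.755, 0.001, 0.001]
ft_force: [0.0, -0.6, -1.6]
grip_width: 0.0138
[0.6181 0.1743 0.106 ] [9.7990e+01 1.0000e-02 1.7985e+02]
lid [0.62   0.1663 0.1415] 8.11 -26.3
to go cm [-0.17 -0.15] twist 0.0
```

```bash
python3 -m jog '[{"grip":255,"travel":[-0.15,-0.1,-1],"twist":0},{"grip":255,"travel":[0,0,-0.8],"twist":0},{"grip":255,"travel":[0,0,0],"twist":0},{"grip":255,"travel":[0,0,0],"twist":0},{"grip":255,"travel":[0,0,0],"twist":0},{"grip":255,"travel":[0,0,0],"twist":0}]'; python3 held.py h18
```

```text
time: 40.7
position: [0.6157, 0.1737, 0.0869]
tool_rot: [0.656, 0.755, 0.0, 0.0]
ft_force: [0.0, -0.1, -2.8]
grip_width: 0.014
[0.6157 0.1737 0.0869] [ 98.04   0.   179.97]
lid [0.6176 0.1657 0.1416] 8.11 -25.6
to go cm [ 0.07 -0.09] twist -0.0
```

```bash
python3 -m jog '[{"grip":255,"travel":[0.07,-0.09,-0.6],"twist":0},{"grip":255,"travel":[0,0,-0.6],"twist":0},{"grip":255,"travel":[0,0,-0.6],"twist":0},{"grip":255,"travel":[0,0,0],"twist":0},{"grip":255,"travel":[0,0,0],"twist":0}]'; for i in 1 2 ; do python3 -m jog '[{"grip":255,"travel":[0,0,-0.2],"twist":0},{"grip":255,"travel":[0,0,0],"twist":0},{"grip":255,"travel":[0,0,0],"twist":0}]'; done; python3 held.py h19
```

```text
time: 41.25
position: [0.6158, 0.1727, 0.0682]
tool_rot: [0.656, 0.755, -0.0, -0.0]
ft_force: [-0.4, 0.5, -2.3]
grip_width: 0.0136
time: 41.55
position: [0.6162, 0.1728, 0.0668]
tool_rot: [0.656, 0.755, 0.0, 0.0]
ft_force: [0.3, 1.0, -2.8]
grip_width: 0.0135
time: 41.85
position: [0.6161, 0.1728, 0.0646]
tool_rot: [0.656, 0.755, -0.0, -0.0]
ft_force: [-0.5, 0.4, -2.2]
grip_width: 0.0138
[0.6161 0.1728 0.0646] [  98.03    0.   -179.99]
lid [0.6166 0.1745 0.1416] 8.11 -24.4
to go cm [ 0.18 -0.97] twist -0.0
```

```bash
for i in 1 2 ; do python3 -m jog '[{"grip":255,"travel":[0.01,0,-0.12],"twist":0},{"grip":255,"travel":[0,0,0],"twist":0},{"grip":255,"travel":[0,0,0],"twist":0}]'; done
```

```text
time: 42.2
position: [0.6162, 0.1727, 0.0634]
tool_rot: [0.656, 0.755, -0.0, -0.0]
ft_force: [-0.1, -0.3, -3.5]
grip_width: 0.0135
time: 42.5
position: [0.6164, 0.1727, 0.0629]
tool_rot: [0.656, 0.755, 0.0, 0.0]
ft_force: [-1.8, -0.4, 3.8]
grip_width: 0.0137
```

```bash
python3 -m jog '[{"grip":150,"travel":[0,0,0],"twist":0},{"grip":150,"travel":[0,0,0],"twist":0},{"grip":150,"travel":[0,0,0],"twist":0},{"grip":130,"travel":[0,0,0],"twist":0},{"grip":130,"travel":[0,0,0],"twist":0},{"grip":130,"travel":[0,0,2],"twist":0},{"grip":100,"travel":[0,0,4],"twist":0},{"grip":50,"travel":[0,0,5],"twist":0}]'
python3 -m jog '[{"grip":0,"travel":[-1,-1,5],"twist":0},{"grip":0,"travel":[-1,-2,5],"twist":0},{"grip":0,"travel":[-1,-2,3],"twist":0},{"grip":0,"travel":[0,-2,0],"twist":0},{"grip":0,"travel":[0,0,0],"twist":0},{"grip":0,"travel":[0,0,0],"twist":0},{"grip":0,"travel":[0,0,0],"twist":0},{"grip":0,"travel":[0,0,0],"twist":0}]'
cat > pin.py <<'E'
from fit import *
import sys
o=get_obs();p=o["position"];print(p.round(4))
im,C=cam("wrist");n=sys.argv[1];cv2.imwrite(n+".png",im[:,:,::-1]);np.savez(n+".npz",R=C[1],t=C[2])
h=.058;L=[(np.array(a)+[0,0,h],np.array(b)+[0,0,h]) for a,b in lid+rect(-.017,.017,.1085,.1315,.023)]
q,f=fit(im,C,L,[.618,.165,.1416],[.008,.008,.04]);print("lid",q.round(4),np.degrees(q[2]).round(2),round(f,1))
a=.1416;d=q[:2]-[.6179,.1678];print("in chest (want 0,-3)",1000*d@[np.cos(a),np.sin(a)],1000*d@[-np.sin(a),np.cos(a)])
# pin: handle top rect z=.018 + rod outline, local x along pin, origin handle centre
P=rect(-.02,.02,-.009,.009,.0185)+[((.02,s*.0055,.008),(.118,s*.0055,.005)) for s in(-1,1)]
g=[np.array(r["at"]) for r in search_frame("pin_grip","wrist")[:1]][0];print("net",g)
q2,f=fit(im,C,P,[g[0]+.003,g[1]-.04,1.6],[.03,.05,.4]);print("pin",q2.round(4),np.degrees(q2[2]).round(2),round(f,1))
ov=cv2.resize(im,None,fx=1.25,fy=1.25);b=(dict(C[0]),C[1],C[2])
for k in("fx","fy","cx","cy"): b[0][k]=C[0][k]*1.25
draw(ov,b,L,q);draw(ov,b,P,q2,(0,255,0));cv2.imwrite("pics/"+n+".png",ov[:,:,::-1])
E
python3 pin.py p20
```

```text
time: 43.3
position: [0.6145, 0.1725, 0.171]
tool_rot: [0.656, 0.755, -0.002, -0.002]
ft_force: [0.9, -0.6, -0.1]
grip_width: 0.0516
time: 44.1
position: [0.5872, 0.1057, 0.2948]
tool_rot: [0.655, 0.755, -0.001, -0.001]
ft_force: [-0.2, -0.1, 0.5]
grip_width: 0.0868
[0.5872 0.1057 0.2948]
lid [0.6186 0.1645 0.141 ] 8.08 -46.0
in chest (want 0,-3) 0.21788708273365726 -3.36907941575265
net [0.4731 0.0796 0.0132]
pin [0.4754 0.0425 1.6682] 95.58 -31.7
```

```bash
python3 - <<'E'
from h import *
d=np.load("c12.npz");C=(get_calibration("wrist"),d["R"],d["t"])
print(back(C,np.array([[304,221],[306,253],[289,135]])/1.25,.018).round(4))
im=cv2.imread("p20.png");d=np.load("p20.npz");C=(get_calibration("wrist"),d["R"],d["t"])
a=np.radians(95.58);u=np.array([np.cos(a),np.sin(a),0]);c=np.array([.4754,.0425,.0185]);n=np.array([-u[1],u[0],0])
for s in np.arange(-.03,.131,.01):
    z=[0,0,-.0105] if s>.02 else 0
    uv=proj(C,[c+u*s+n*w+z for w in(-.012,-.004,.0,.004,.012)]).round().astype(int);print(round(s,2),[im[v,x].tolist() for x,v in uv])
E
```

```text
[[0.4776 0.0635 0.018 ]
 [0.4776 0.0249 0.018 ]
 [0.467  0.1597 0.018 ]]
-0.03 [[100, 143, 199], [98, 141, 196], [94, 133, 188], [90, 128, 178], [95, 136, 191]]
-0.02 [[104, 146, 205], [50, 72, 120], [55, 82, 133], [56, 74, 119], [97, 139, 195]]
-0.01 [[39, 53, 78], [58, 77, 126], [56, 79, 133], [49, 68, 116], [97, 141, 197]]
0.0 [[24, 32, 53], [56, 79, 131], [55, 79, 129], [51, 73, 117], [100, 144, 198]]
0.01 [[26, 36, 54], [36, 49, 77], [33, 47, 80], [33, 46, 74], [89, 126, 177]]
0.02 [[66, 95, 131], [93, 91, 98], [116, 116, 121], [116, 114, 117], [55, 77, 108]]
0.03 [[63, 90, 126], [101, 99, 105], [115, 115, 122], [110, 110, 114], [55, 77, 108]]
0.04 [[64, 89, 126], [97, 98, 106], [118, 117, 123], [105, 103, 105], [67, 93, 129]]
0.05 [[63, 90, 124], [109, 108, 112], [114, 112, 119], [109, 104, 109], [64, 92, 128]]
0.06 [[62, 89, 122], [108, 107, 110], [114, 113, 119], [112, 108, 111], [66, 91, 128]]
0.07 [[62, 87, 123], [106, 103, 106], [115, 116, 122], [112, 111, 114], [61, 90, 125]]
0.08 [[62, 91, 124], [103, 102, 105], [112, 114, 118], [111, 110, 116], [63, 91, 128]]
0.09 [[62, 91, 125], [98, 97, 106], [117, 115, 121], [106, 103, 108], [63, 91, 127]]
0.1 [[63, 91, 126], [109, 106, 111], [115, 116, 121], [109, 106, 111], [63, 91, 127]]
0.11 [[63, 88, 123], [109, 106, 111], [117, 115, 122], [112, 109, 114], [61, 89, 124]]
0.12 [[97, 138, 192], [88, 127, 181], [43, 61, 87], [45, 65, 92], [61, 88, 124]]
0.13 [[97, 138, 192], [89, 125, 176], [96, 134, 189], [95, 135, 193], [97, 141, 195]]
```

```bash
python3 -m jog '[{"grip":50,"travel":[-2.5,-1.5,0],"twist":-2.5},{"grip":80,"travel":[-3,-2,0],"twist":0},{"grip":100,"travel":[-3,-2,-3],"twist":0},{"grip":100,"travel":[-2.7,-1,-4],"twist":0},{"grip":100,"travel":[0,0,-4],"twist":0},{"grip":100,"travel":[0,0,-4],"twist":0},{"grip":100,"travel":[0,0,-4],"twist":0},{"grip":100,"travel":[0,0,-4],"twist":0}]' 30
python3 -m jog '[{"grip":100,"travel":[0,0,0],"twist":0},{"grip":100,"travel":[0,0,0],"twist":0},{"grip":100,"travel":[0,0,0],"twist":0},{"grip":100,"travel":[0,0,0],"twist":0}]'
python3 -c "
from h import *
o=get_obs();print(o['position'],Ro.from_quat(o['tool_rot']).as_euler('ZYX',degrees=True)[0])
im,C=cam('wrist')
print([ (r['at'],r['p']) for r in search_frame('pin_grip','wrist')])"
```

```text
time: 45.0
position: [0.4761, 0.0401, 0.0647]
tool_rot: [0.672, 0.741, 0.0, 0.001]
ft_force: [0.9, -0.7, 0.2]
grip_width: 0.0534
time: 45.4
position: [0.4773, 0.0398, 0.0682]
tool_rot: [0.672, 0.741, 0.001, 0.002]
ft_force: [0.3, -0.7, 0.4]
grip_width: 0.0529
[0.47729224 0.03977431 0.068209  ] 95.54867904228684
[([0.4715, 0.0864, 0.0109], 0.87)]
```

```bash
python3 -m jog '[{"grip":100,"travel":[-0.25,0.1,-3],"twist":0},{"grip":100,"travel":[0,0,-2.5],"twist":0},{"grip":100,"travel":[0,0,0],"twist":0},{"grip":100,"travel":[0,0,0],"twist":0}]'
```

```text
time: 45.9
position: [0.4733, 0.0408, 0.0117]
tool_rot: [0.672, 0.74, 0.0, 0.0]
ft_force: [-0.9, 0.8, -0.1]
grip_width: 0.0528
```

```bash
python3 -m jog '[{"grip":100,"travel":[0.1,0,-1],"twist":0},{"grip":100,"travel":[0,0,-0.5],"twist":0},{"grip":100,"travel":[0,0,0],"twist":0},{"grip":100,"travel":[0,0,0],"twist":0}]'; python3 -m jog '[{"grip":255,"travel":[0,0,0],"twist":0},{"grip":255,"travel":[0,0,0],"twist":0},{"grip":255,"travel":[0,0,0],"twist":0},{"grip":255,"travel":[0,0,0],"twist":0},{"grip":255,"travel":[0,0,0],"twist":0},{"grip":255,"travel":[0,0,0],"twist":0},{"grip":255,"travel":[0,0,0],"twist":0},{"grip":255,"travel":[0,0,0],"twist":0}]' 25
```

```text
time: 46.3
position: [0.4741, 0.0409, -0.0039]
tool_rot: [0.672, 0.74, 0.0, 0.0]
ft_force: [0.0, 0.5, 0.5]
grip_width: 0.0532
time: 47.1
position: [0.4741, 0.0409, -0.004]
tool_rot: [0.672, 0.74, 0.0, 0.0]
ft_force: [0.8, -0.1, 0.6]
grip_width: 0.0182
```

```bash
python3 -m jog '[{"grip":255,"travel":[0,0,2],"twist":0},{"grip":255,"travel":[0,0,4],"twist":0},{"grip":255,"travel":[0,0,4],"twist":0},{"grip":255,"travel":[-0.5,2,3],"twist":-7},{"grip":255,"travel":[-0.5,2,0],"twist":-8},{"grip":255,"travel":[-0.5,2,0],"twist":-8},{"grip":255,"travel":[-0.5,2,0],"twist":-8},{"grip":255,"travel":[-0.5,2,0],"twist":-8}]'
python3 -m jog '[{"grip":255,"travel":[-0.6,2.4,0],"twist":-8},{"grip":255,"travel":[-0.6,2.4,0],"twist":-8},{"grip":255,"travel":[-0.6,2.4,0],"twist":-8},{"grip":255,"travel":[-0.6,2.4,0],"twist":-8},{"grip":255,"travel":[-0.6,2,0],"twist":-8},{"grip":255,"travel":[0,0,0],"twist":-8.4},{"grip":255,"travel":[0,0,0],"twist":0},{"grip":255,"travel":[0,0,0],"twist":0}]'
python3 -m jog '[{"grip":255,"travel":[0,0,0],"twist":0},{"grip":255,"travel":[0,0,0],"twist":0}]'
cat > hp.py <<'E'
from fit import *
import sys
o=get_obs();p=o["position"];R=Ro.from_quat(o["tool_rot"]).as_euler("ZYX",degrees=True);print(p.round(4),R.round(2))
im,C=cam("wrist");n=sys.argv[1];cv2.imwrite(n+".png",im[:,:,::-1]);np.savez(n+".npz",R=C[1],t=C[2])
zc=p[2]+.0137
L=[((.02,s*.0055,zc-.0007),(.118,s*.0055,zc-.0042)) for s in(-1,1)]+[((.120,-.004,zc-.0042),(.120,.004,zc-.0042))]
y=np.radians(R[0])
q,f=fit(im,C,L,[p[0],p[1],y],[.006,.006,.05]);print("pin handle",q.round(4),np.degrees(q[2]).round(2),round(f,1))
knk=[((s*.022,yy,.081),(s*.042,yy,.081)) for s in(-1,1) for yy in(.1055,.1285)]+[((x,.1055,.081),(x,.1285,.081)) for x in(-.042,-.022,.022,.042)]
k,f=fit(im,C,knk,[.618,.168,.1416],[.005,.005,.03]);print("chest by knuckles",k.round(4),round(f,1))
h=np.array([.6015,.2835]);a=.1413;d=q[:2]-h;u=np.array([np.cos(a),np.sin(a)]);v=np.array([-u[1],u[0]])
tip=q[:2]+.12*np.array([np.cos(q[2]),np.sin(q[2])])-h
print("handle in hinge mm",1000*d@u,1000*d@v,"tip",1000*tip@u,1000*tip@v,"yaw err",np.degrees(a-q[2]))
ov=cv2.resize(im,None,fx=1.25,fy=1.25);b=(dict(C[0]),C[1],C[2])
for kk in("fx","fy","cx","cy"): b[0][kk]=C[0][kk]*1.25
draw(ov,b,L,q);draw(ov,b,knk,[.618,.1678,.1413],(0,255,0));cv2.imwrite("pics/"+n+".png",ov[:,:,::-1])
E
python3 hp.py hp21
```

```text
time: 47.9
position: [0.4485, 0.1416, 0.1261]
tool_rot: [0.882, 0.471, -0.0, -0.0]
ft_force: [-0.2, 0.2, -1.7]
grip_width: 0.0178
time: 48.7
position: [0.4188, 0.2567, 0.1259]
tool_rot: [0.997, 0.072, -0.0, 0.0]
ft_force: [0.9, -0.0, -0.6]
grip_width: 0.018
time: 48.9
position: [0.4192, 0.2564, 0.126]
tool_rot: [0.997, 0.071, -0.0, 0.0]
ft_force: [0.2, 0.3, -0.4]
grip_width: 0.0179
[0.4192 0.2564 0.126 ] [8.15e+00 1.00e-02 1.80e+02]
pin handle [0.4178 0.2559 0.1432] 8.2 -37.9
chest by knuckles [0.6135 0.1728 0.1498] -0.0
handle in hinge mm -185.7568929020192 -1.4974390128076984 tip -65.757101297249 -1.273799097488071 yaw err -0.10678025579980704
```

```bash
python3 -m jog '[{"grip":255,"travel":[-0.02,0.14,-3],"twist":0},{"grip":255,"travel":[0,0,-3],"twist":0},{"grip":255,"travel":[0,0,-0.7],"twist":0},{"grip":255,"travel":[0,0,0],"twist":0},{"grip":255,"travel":[0,0,0],"twist":0},{"grip":255,"travel":[0,0,0],"twist":0}]';python3 hp.py hp22
```

```text
time: 49.55
position: [0.4199, 0.2586, 0.0602]
tool_rot: [0.997, 0.071, 0.001, -0.0]
ft_force: [-0.7, 0.1, -0.2]
grip_width: 0.0176
[0.4199 0.2586 0.0602] [ 8.1400e+00 -1.5000e-01 -1.7997e+02]
pin handle [0.4185 0.258  0.1428] 8.18 -33.4
chest by knuckles [0.6135 0.1728 0.1498] -0.0
handle in hinge mm -184.78774996645845 0.512463483577001 tip -64.78788453322214 0.6921743768984672 yaw err -0.08580566307259087
```

View pics/hp22.png

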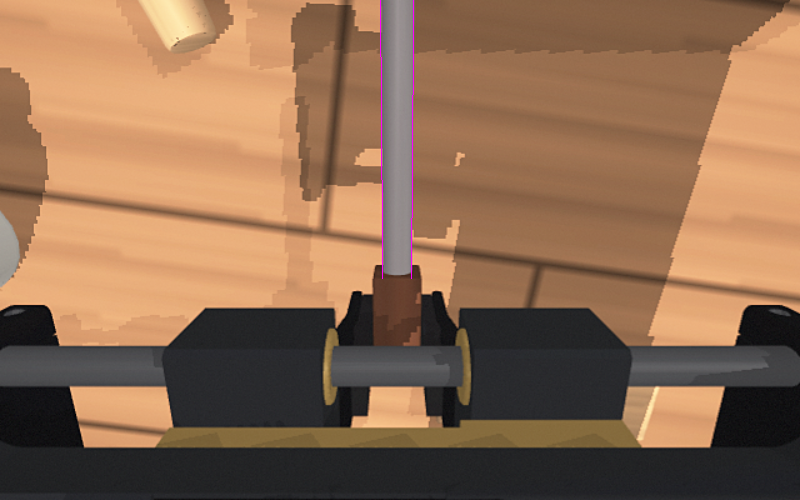

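```bash
python3 -m jog '[{"grip":255,"travel":[0.99,0.1,0],"twist":0},{"grip":255,"travel":[0.99,0.14,0],"twist":0},{"grip":255,"travel":[0.5,0.07,0],"twist":0},{"grip":255,"travel":[0.5,0.07,0],"twist":0},{"grip":255,"travel":[0.5,0.07,0],"twist":0},{"grip":255,"travel":[0,0,0],"twist":0},{"grip":255,"travel":[0,0,0],"twist":0}]'; python3 hp.py hp23 | head -2;  python3 -m jog '[{"grip":255,"travel":[0.5,0.07,0],"twist":0},{"grip":255,"travel":[0.5,0.07,0],"twist":0},{"grip":255,"travel":[0,0,0],"twist":0},{"grip":255,"travel":[0,0,0],"twist":0}]'
```

```text
time: 50.3
position: [0.4534, 0.2627, 0.0589]
tool_rot: [0.997, 0.071, -0.0, 0.0]
ft_force: [-0.4, 0.1, -0.6]
grip_width: 0.0178
[0.4534 0.2627 0.0589] [8.1200e+00 4.0000e-02 1.7999e+02]
pin handle [0.4482 0.2615 0.1433] 8.21 -30.8
time: 50.75
position: [0.4639, 0.2642, 0.059]
tool_rot: [0.997, 0.071, 0.0, 0.0]
ft_force: [-0.4, 0.5, -0.3]
grip_width: 0.0178
```

```bash
for i in 1 2; do python3 -m jog '[{"grip":255,"travel":[0.5,0.07,0],"twist":0},{"grip":255,"travel":[0.5,0.07,0],"twist":0},{"grip":255,"travel":[0.5,0.07,0],"twist":0},{"grip":255,"travel":[0,0,0],"twist":0}]'; done;python3 hp.py hp24 | head -2;
```

```text
time: 51.15
position: [0.4801, 0.2665, 0.0591]
tool_rot: [0.997, 0.071, 0.001, -0.0]
ft_force: [-0.3, -0.4, 0.4]
grip_width: 0.018
time: 51.55
position: [0.495, 0.2686, 0.0591]
tool_rot: [0.997, 0.071, 0.001, -0.0]
ft_force: [0.1, -0.3, -0.7]
grip_width: 0.0176
[0.495  0.2686 0.0591] [ 8.1200e+00 -9.0000e-02 -1.7999e+02]
pin handle [0.4897 0.2674 0.1434] 8.21 -20.7
```

```bash
for i in 1 2 3; do python3 -m jog '[{"grip":255,"travel":[0.5,0.07,-0.02],"twist":0},{"grip":255,"travel":[0.5,0.07,0],"twist":0},{"grip":255,"travel":[0.3,0.04,0],"twist":0},{"grip":255,"travel":[0,0,0],"twist":0}]'|egrep 'pos|force'; done
```

```text
position: [0.5075, 0.2703, 0.0589]
ft_force: [0.1, 0.5, -1.6]
position: [0.5205, 0.2721, 0.0587]
ft_force: [-0.9, 0.4, -1.9]
position: [0.5335, 0.2739, 0.0585]
ft_force: [0.6, -0.8, 0.1]
```

```bash
for i in 1 2 3 4; do python3 -m jog '[{"grip":255,"travel":[0.3,0.04,0],"twist":0},{"grip":255,"travel":[0,0,0],"twist":0},{"grip":255,"travel":[0,0,0],"twist":0}]'|egrep 'pos|force'; done
```

```text
position: [0.5356, 0.2741, 0.0584]
ft_force: [-0.8, 0.2, -1.1]
position: [0.5378, 0.2744, 0.0582]
ft_force: [-2.1, -0.2, 0.5]
position: [0.5378, 0.2744, 0.0579]
ft_force: [-7.1, -1.4, 3.1]
position: [0.5379, 0.2743, 0.0576]
ft_force: [-11.1, -1.0, 5.2]
```

```bash
for i in 1 2; do python3 -m jog '[{"grip":255,"travel":[0.3,0.04,0.1],"twist":0},{"grip":255,"travel":[0,0,0],"twist":0},{"grip":255,"travel":[0,0,0],"twist":0}]'|egrep 'pos|force'; done; python3 - <<'E'
from h import *
im,C=cam("wrist");cv2.imwrite("e25.png",im[:,:,::-1])
h=np.array([.6015,.2835]);a=.1413;u=np.array([np.cos(a),np.sin(a)])
for s in np.arange(-.075,-.015,.003):
    q=np.r_[h+u*s,.0785]; uv=proj(C,q)[0].round().astype(int); print(round(s,3),uv,im[uv[1],uv[0]].tolist())
E
```

```text
position: [0.5379, 0.2743, 0.0577]
ft_force: [-14.4, -1.0, 4.3]
position: [0.538, 0.2743, 0.0577]
ft_force: [-17.3, -1.2, 3.7]
-0.075 [316 286] [76, 73, 78]
-0.072 [316 281] [73, 73, 75]
-0.069 [316 275] [82, 51, 34]
-0.066 [316 270] [82, 51, 37]
-0.063 [316 264] [82, 51, 38]
-0.06 [316 258] [97, 58, 42]
-0.057 [316 253] [96, 58, 41]
-0.054 [316 247] [96, 61, 43]
-0.051 [316 241] [98, 61, 44]
-0.048 [316 235] [95, 58, 41]
-0.045 [316 229] [99, 63, 45]
-0.042 [316 223] [138, 133, 133]
-0.039 [316 217] [143, 137, 137]
-0.036 [316 211] [143, 135, 137]
-0.033 [316 204] [138, 134, 133]
-0.03 [316 198] [138, 133, 133]
-0.027 [316 191] [138, 130, 134]
-0.024 [316 185] [132, 126, 127]
-0.021 [316 178] [142, 135, 136]
-0.018 [316 172] [117, 112, 111]
```

```bash
python3 -m jog '[{"grip":255,"travel":[-0.4,-0.05,0],"twist":0},{"grip":255,"travel":[-0.3,-0.04,0],"twist":0},{"grip":255,"travel":[0,0,0],"twist":0},{"grip":255,"travel":[0,0,0],"twist":0}]'|egrep 'pos|force'; python3 -m jog '[{"grip":255,"travel":[-0.3,-0.04,0],"twist":0},{"grip":255,"travel":[0,0,0],"twist":0},{"grip":255,"travel":[0,0,0],"twist":0}]'|egrep 'pos|force'
```

```text
position: [0.538, 0.2743, 0.0584]
ft_force: [-7.1, -0.8, -2.8]
position: [0.5381, 0.2744, 0.0593]
ft_force: [-5.0, -0.3, -5.1]
```

```bash
python3 -m jog '[{"grip":255,"travel":[-0.1,0,-0.1],"twist":0},{"grip":255,"travel":[0,0,0],"twist":0}]'|egrep 'pos|force'; python3 -m jog '[{"grip":160,"travel":[0,0,0],"twist":0},{"grip":160,"travel":[0,0,0],"twist":0},{"grip":160,"travel":[0,0,0],"twist":0},{"grip":150,"travel":[0,0,0],"twist":0},{"grip":150,"travel":[-0.2,0,0],"twist":0},{"grip":150,"travel":[0,0,0],"twist":0}]'; python3 -m jog '[{"grip":150,"travel":[0,0,2],"twist":0},{"grip":150,"travel":[0,0,3],"twist":0},{"grip":100,"travel":[-2,0,4],"twist":0},{"grip":50,"travel":[-3,-2,5],"twist":0},{"grip":0,"travel":[-2,-2,5],"twist":0},{"grip":0,"travel":[0,-2,5],"twist":0},{"grip":0,"travel":[0,0,0],"twist":0},{"grip":0,"travel":[0,0,0],"twist":0}]'
cat > fin.py <<'E'
from fit import *
o=get_obs();print(o["position"].round(4))
im,C=cam("wrist");cv2.imwrite("e26.png",im[:,:,::-1])
h=.058;L=[(np.array(a)+[0,0,h],np.array(b)+[0,0,h]) for a,b in lid+rect(-.017,.017,.1085,.1315,.023)]
q,f=fit(im,C,L,[.618,.165,.1416],[.008,.008,.04]);print("lid",q.round(4),np.degrees(q[2]).round(2),round(f,1))
H=[((x,y,.0695+.009),(x2,y2,.0785)) for x,y,x2,y2 in[(-.02,-.009,-.02,.009),(-.02,-.009,.02,-.009),(-.02,.009,.02,.009),(.02,-.009,.02,.009)]]
q2,f=fit(im,C,H,[.5401,.2748,.1413],[.012,.008,.06]);print("handle",q2.round(4),np.degrees(q2[2]),round(f,1))
d=q2[:2]-[.6015,.2835];print("hinge x mm",1000*d@[np.cos(.1413),np.sin(.1413)],1000*d@[-np.sin(.1413),np.cos(.1413)])
hh=np.array([.6015,.2835]);u=np.array([.99,.141])
for s in np.arange(-.093,.05,.006):
    uv=proj(C,np.r_[hh+u*s,.0785])[0].round().astype(int)
    if 0<=uv[1]<400 and 0<=uv[0]<640: print(round(s,3),im[uv[1],uv[0]].tolist(),end=" ")
for n in("top",):
    im,C=cam(n)
    for k in("jar1_mid","pin_grip","lid_grip","tray_fin","tape","screwdriver_grip","hammer_grip","glue","offcut","stone"):
        for r in search_frame(k,n)[:3]: print(k,np.round(r["at"],3),round(r["p"],2))
E
python3 fin.py
```

```text
position: [0.5382, 0.2744, 0.0591]
ft_force: [-4.4, -1.3, -3.0]
time: 56.15
position: [0.5376, 0.2749, 0.0595]
tool_rot: [0.997, 0.071, 0.0, -0.0]
ft_force: [0.3, -0.3, -0.8]
grip_width: 0.0353
time: 56.95
position: [0.4766, 0.2226, 0.2814]
tool_rot: [0.998, 0.07, 0.002, -0.0]
ft_force: [-0.5, -0.7, -0.2]
grip_width: 0.0758
[0.4766 0.2226 0.2814]
lid [0.6181 0.1648 0.1355] 7.76 -33.0
handle [0.5395 0.2729 0.1328] 7.606182101263125 -53.2
hinge x mm -62.91324008160687 -1.7484047820888184
-0.093 [204, 144, 103] -0.087 [185, 132, 92] -0.081 [127, 77, 53] -0.075 [128, 76, 52] -0.069 [126, 77, 54] -0.063 [126, 77, 53] -0.057 [128, 78, 56] -0.051 [128, 78, 56] -0.045 [132, 81, 55] -0.039 [196, 184, 184] -0.033 [195, 185, 186] -0.027 [186, 176, 178] -0.021 [109, 103, 104] -0.015 [191, 183, 184] -0.009 [186, 179, 177] -0.003 [191, 182, 182] 0.003 [189, 179, 182] 0.009 [188, 180, 181] 0.015 [188, 180, 180] 0.021 [165, 155, 156] 0.027 [193, 182, 185] jar1_mid [0.582 0.221 0.054] 0.65
lid_grip [0.619 0.168 0.066] 0.67
tape [ 0.662 -0.33   0.026] 0.6
screwdriver_grip [0.753 0.055 0.025] 0.8
hammer_grip [0.667 0.455 0.021] 0.64
hammer_grip [ 0.664 -0.331  0.026] 0.32
glue [0.398 0.481 0.098] 0.85
offcut [0.358 0.149 0.018] 0.69
stone [0.745 0.255 0.028] 0.76
stone [0.753 0.056 0.027] 0.66
```

```bash
python3 - <<'E'
from h import *
im,C=cam("wrist")
h=np.array([.6015,.2835]);a=.1413;u=np.array([np.cos(a),np.sin(a)]);v=np.array([-u[1],u[0]])
for w in(-.004,-.002,.001):
    last=None
    for s in np.arange(-.05,-.034,.0005):
        uv=tuple(proj(C,np.r_[h+u*s+v*w,.0785])[0].round().astype(int))
        if uv!=last: print(round(s*1000,1),im[uv[1],uv[0]].tolist(),end=" ")
        last=uv
    print()
E
```

```text
-50.0 [127, 78, 54] -49.0 [125, 76, 53] -48.0 [127, 77, 55] -47.0 [126, 76, 52] -46.0 [127, 77, 54] -45.0 [131, 79, 53] -44.0 [109, 61, 39] -43.0 [69, 64, 62] -42.0 [152, 148, 149] -41.0 [189, 181, 181] -40.5 [187, 179, 181] -40.0 [187, 177, 178] -39.0 [190, 179, 181] -38.0 [195, 183, 185] -37.5 [188, 179, 182] -36.5 [188, 177, 179] -35.5 [186, 177, 177] -34.5 [186, 177, 178] 
-50.0 [130, 81, 57] -49.0 [127, 78, 54] -48.0 [131, 81, 56] -47.0 [129, 78, 55] -46.0 [128, 78, 53] -45.0 [131, 77, 53] -44.0 [112, 64, 40] -43.0 [72, 64, 62] -42.0 [163, 156, 159] -41.0 [188, 180, 182] -40.5 [188, 181, 183] -40.0 [186, 176, 179] -39.0 [191, 180, 181] -38.0 [194, 184, 185] -37.5 [187, 178, 181] -36.5 [187, 177, 177] -35.5 [185, 177, 177] -34.5 [188, 178, 179] 
-50.0 [123, 76, 55] -49.0 [121, 74, 52] -48.0 [121, 76, 53] -47.0 [122, 76, 52] -46.0 [123, 76, 52] -45.0 [125, 76, 53] -44.0 [103, 58, 35] -43.0 [73, 64, 64] -42.0 [167, 160, 163] -41.0 [188, 180, 182] -40.0 [186, 178, 178] -39.0 [191, 180, 180] -38.0 [195, 181, 183] -37.5 [187, 178, 181] -36.5 [188, 177, 179] -35.5 [186, 176, 177] -34.5 [185, 175, 178]
```

```bash
python3 -c "
from rig import *
print(hand_in(), get_obs()['time'])"
```

```text
the job is handed in; nothing more can be done
the job is handed in; nothing more can be done
```

The job is done and handed in at about 57 s on the robot's clock. Both grey jars stand in the tray (only two were there). The tray is home in the chest, the lid is seated, and the pin is through all three knuckles.

**Last checks**
- **Tray:** it stopped firmly against the end wall (12 N) with its fin within about 1 mm of the home position. The picture before the lid went on showed both jars upright. My numeric fit of the tray inside the chest was about 3 mm off to one side. The picture showed that fit to be wrong, so I relied on the contact and the picture.
- **Lid:** measured straight after seating, it was within 0.5 mm and 0.1° of square. A later fit, taken from a worse angle, read 0.3° off; I took that as noise.
- **Pin:** it slid in without resistance and stopped solidly at 17 N. The handle's centre measured -62.9 mm from the hinge point (-62 expected). Sampling pixels across the join showed about one dark pixel (about 1 mm) between handle and knuckle. I took that as the knuckle's exposed face, not a gap.
- **Bystanders:** the arm touched none of them.

**What went wrong:** the first three tries at a jar closed on nothing. The fingertips really sit about 30 mm higher than the description says. I measured this by touching a jar cap with 31 N on the wrist, then corrected every later grip for it. The jar did not move.

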